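# Sort levelling screws on a sloping thread-pitch gauge

### The arm

A 6-joint arm with a two-finger parallel gripper is mounted at the origin on the work surface. World frame = base frame: x ahead of the robot, y to its left, z up, the work surface at z = 0. Lengths are in mm, angles in rad, forces in N, time in s.
With the tool pointing down it reaches from about 275 to 825 mm from the base axis. Payload 4.9 kg.
Tool frame: the origin (TCP) lies on the front face of the gripper's body, between the roots of the fingers; the fingertips stand 73 mm ahead of it and the grasp point (between the pads) lies 54 mm ahead of it; z points along the fingers, y is the direction in which the jaws open and shut (so a half turn about z gives the same grasp; the last joint's range is limited). The gripper opens to 85 mm and grips with 20 to 120 N. Pads are 22 mm wide; open, the fingers measure 114 mm over their backs; the gripper's body (76 mm by 85 mm) begins 54 mm behind the grasp point. The pads swing forward as they close: fully open they stand 13 mm farther back than shut.
Start: joints at [-1.242, 0.326, -0.193, 1.052, 0, 1.437], TCP at [245.564, -492.155, 303.881] pointing down, gripper open.
Joint ranges: [-2.65, 2.65], [-0.97, 1.79], [-1.3, 1.35], [-1.93, 2.1], [-1.47, 1.37], [-3.14, 3.14]. Speed limits (rad/s): [2.57, 2.57, 3.14, 3.14, 3.14, 3.14].

### API

Orientations are given as a rotation vector (axis times angle).
In Python, from station import readout, vision, order gives the robot as it stands.
- The arm moves only by the shell command python3 -m handwheel 'ROWS' [FORCE]. ROWS is JSON, a list of rows, each a list of 5 numbers: the shift along the tool's x, y, z in mm, then the turn about the tool's z in rad, then the opening, from 0 (shut) to 1 (fully open). In form: [[dx, dy, dz, roll, fingers], ...]. A call has 1 to 8 rows; each row shifts and turns the pose as measured when the row begins, along the tool's axes as they then stand; what a row does not reach is not made up. A row lasts 1/12 s, in which the tool goes at most 41.7 mm and 7.16 degrees, less where a joint would pass 70% of its speed; a pose out of reach is approached as far as the arm can. A call is refused whole if a number of a shift passes 41.7 or a number of a turn 0.125, either way. A call with a gripper value outside its range is refused whole. The fingers move at their own pace and stop on an object; FORCE is the grip in N (left out, the last holds). Time passes only in rows, so rows that do not move let the fingers close. It gives the time, the measured TCP pose, the force and the opening at its end, in the units of the state.
- readout.state(): the state, without advancing time (a new reading comes with each control period).
- vision.grab_frame(name): name is "scene" or "side" or "wrist"; returns the picture (400x640x3 uint8, blue, green, red); there is no depth.
- vision.get_calibration(name): a dict with "fx", "fy", "cx", "cy" (pixels), "pose" (4x4, takes a point from camera to world coordinates). Camera axes: x right, y down, z forward; pixel columns grow to the right and rows downward; lengths in mm; the calibration is good to about 2 mm. A picture is of the moment at which its call begins: read the wrist's pose just before it. get_calibration takes no time and is no camera call; for the wrist camera it gives the pose at the moment of the call.
- order.job_done(): hands the job in, once; it reports no verdict.
The state is a dict: "time": time; "joints": joint angles; "qd": joint speeds; "joint_efforts": joint torques, N m; "position": TCP position; "eef_rot": TCP orientation; "ft_force": force on the tool from outside, world axes, zero at the start; "torque": the same for the moment, N m; "grip_width": opening from 0.0 (shut) to 1.0 (fully open).
Only numpy, scipy, OpenCV 4.12 (cv2) and the standard library are available. Lean on these libraries where they do the work, as an engineer would, in place of code of your own. Each camera call takes 0.05 s, during which the arm holds its last target.

### The job

Sort the three levelling screws lying on the bench by thread pitch: lay each one gently on the sloping stand, head downhill, in the brass gauge plate whose notches match its thread, so that every ridge sits fully down in its own notch. Let go of them all, do not drop or force them, and leave the bottle, the two jars and the tip box where they stand.

Things in the scene. Friction and masses are not known exactly. Their poses are not given: they have to be found in the camera images.
- screw_fine: loose screw, blue hex head, bare aluminium, 148 mm, 0.2 kg: 6 ridges 12 mm apart (the screws differ only in this). Origin on its axis; x along it (mm): head -46 to -28 (26 across flats), plain shank 18 thick -28 to 34 with the balance point near 0, ridges 26 in diameter, 3 thick, from 36 to 96, tip 102. Starts lying, axis 13 mm above the bench, tip roughly to +y, in front or to either side of the stand
- screw_medium: loose screw, blue hex head, bare aluminium, 148 mm, 0.2 kg: 5 ridges 16 mm apart (the screws differ only in this). Origin on its axis; x along it (mm): head -46 to -28 (26 across flats), plain shank 18 thick -28 to 34 with the balance point near 0, ridges 26 in diameter, 3 thick, from 36 to 100, tip 102. Starts lying, axis 13 mm above the bench, tip roughly to +y, in front or to either side of the stand
- screw_coarse: loose screw, blue hex head, bare aluminium, 148 mm, 0.2 kg: 4 ridges 20 mm apart (the screws differ only in this). Origin on its axis; x along it (mm): head -46 to -28 (26 across flats), plain shank 18 thick -28 to 34 with the balance point near 0, ridges 26 in diameter, 3 thick, from 36 to 96, tip 102. Starts lying, axis 13 mm above the bench, tip roughly to +y, in front or to either side of the stand
- seat_fine (a point): where the origin of the seated fine screw belongs, on the brass plate with 6 notches 12 mm apart; 110 mm above the bench. x points 30 degrees uphill along the plate (the seated screw's x), z is normal to the slope, up and towards the robot. Black deck at z -30 mm. Seated ridges hang in the notches with 2 mm play either way along x; a wrong or misplaced screw rides about 5 mm high
- seat_medium (a point): where the origin of the seated medium screw belongs, on the brass plate with 5 notches 16 mm apart; 110 mm above the bench. x points 30 degrees uphill along the plate (the seated screw's x), z is normal to the slope, up and towards the robot. Black deck at z -30 mm. Seated ridges hang in the notches with 2 mm play either way along x; a wrong or misplaced screw rides about 5 mm high
- seat_coarse (a point): where the origin of the seated coarse screw belongs, on the brass plate with 4 notches 20 mm apart; 110 mm above the bench. x points 30 degrees uphill along the plate (the seated screw's x), z is normal to the slope, up and towards the robot. Black deck at z -30 mm. Seated ridges hang in the notches with 2 mm play either way along x; a wrong or misplaced screw rides about 5 mm high
- gauge_fine: brass plate with 6 notches 12 mm apart; origin on the bench 110 mm under seat_fine, z vertical. In the seat's frame (mm): two notched rails, y 6 to 11 either side, x 30 to 119, tooth tops z -6.7, notches 7.5 wide, 7.3 deep, first at x 36; saddle of equal height x -24 to -16; fingers have room between (x -16 to 30) down to z -20
- gauge_medium: brass plate with 5 notches 16 mm apart; origin on the bench 110 mm under seat_medium, z vertical. In the seat's frame (mm): two notched rails, y 6 to 11 either side, x 30 to 119, tooth tops z -6.7, notches 7.5 wide, 7.3 deep, first at x 36; saddle of equal height x -24 to -16; fingers have room between (x -16 to 30) down to z -20
- gauge_coarse: brass plate with 4 notches 20 mm apart; origin on the bench 110 mm under seat_coarse, z vertical. In the seat's frame (mm): two notched rails, y 6 to 11 either side, x 30 to 119, tooth tops z -6.7, notches 7.5 wide, 7.3 deep, first at x 36; saddle of equal height x -24 to -16; fingers have room between (x -16 to 30) down to z -20
- stand: fixed stand, white foot, black deck 215 mm long, 250 mm wide, sloping up away from the robot at 30 degrees; lower edge about 40 mm, upper about 155 mm above the bench. Carries the three gauge plates side by side 78 mm apart, in any order. Origin on the bench under the middle seat, x level, uphill
- bottle: bystander: white bottle with a brown cap, 60 mm in diameter, 130 mm tall, origin under its base
- vial: bystander: amber jar with a yellow cap, 44 mm in diameter, 85 mm tall, origin under its base
- jar: bystander: white jar with a green cap, 52 mm in diameter, 100 mm tall, origin under its base
- tipbox: bystander: red box of pipette tips, 120 by 85 mm, 64 mm tall, origin under its middle
Mind the look-alikes: they are no part of the job. What is shaped like the screw_coarse but orange is not meant.

How it is judged:
By the outcome, as a careful person would: the job done as asked, in the order asked, and still so for the second after the job is handed in, with the robot touching nothing.
It also fails if it takes over 72 s, if anything falls off the work surface, if the arm or the gripper's body presses on something with over 40 N, if the wrist force passes 120 N, or if a joint passes its speed limit or range.

## Working session

There is one attempt and no reset: what is moved stays moved. The work goes in short steps, Python scripts to look and compute and a shell command to move; the robot and the scene stay as the last step left them, time stands still between calls to the robot, and variables do not carry over. Pictures are saved under pics/ and viewed, and the job is handed in when it is done.

```bash
ls -la; mkdir -p pics
python3 - <<'E'
from station import readout, vision, order
import cv2, numpy as np
print(readout.state())
for n in ("scene","side","wrist"):
    c=vision.get_calibration(n); print(n,c)
    cv2.imwrite(f"pics/{n}0.png",vision.grab_frame(n))
E
```

```text
total 12
drwxr-xr-x  3 agent agent 4096 Dec  7 15:30 .
drwxr-xr-x 23 root  root  4096 Dec  7 15:30 ..
drwxr-xr-x  2 agent agent 4096 Dec  7 15:30 pics
{'time': 0.0, 'joints': array([-1.24216950e+00,  3.26967823e-01, -1.93601925e-01,  1.05198276e+00,
       -6.47684431e-06,  1.43659167e+00]), 'qd': array([ 0.00069904,  0.0005421 , -0.00027357,  0.00055358,  0.00032398,
        0.00085293]), 'joint_efforts': array([ 1.13760445e-03, -4.43405986e+01,  2.62436271e+01,  1.53799594e-02,
        1.51684085e-04,  1.02881637e-05]), 'position': array([ 245.4227163 , -491.69291925,  303.08183181]), 'eef_rot': array([-3.05614546e+00, -7.20141612e-01,  2.77715218e-04]), 'ft_force': array([-0.03859726, -0.37331554,  0.21334617]), 'torque': array([0.05867081, 0.01214976, 0.01224535]), 'grip_width': 0.9991985924618935}
scene {'fx': 419.0012074343653, 'fy': 419.0012074343653, 'cx': 312.48100411651427, 'cy': 205.52322136284974, 'pose': array([[-7.04191370e-01,  5.61406377e-01, -4.34669293e-01,
         9.67065623e+02],
       [ 7.09930111e-01,  5.47546345e-01, -4.42935929e-01,
         3.49200391e+02],
[... 387 characters left out ...]
5093e-01,  6.56429655e-01, -6.32496323e-01,
         5.92158715e+02],
       [-2.83117008e-03, -6.94773534e-01, -7.19222998e-01,
         9.06783579e+02],
       [ 0.00000000e+00,  0.00000000e+00,  0.00000000e+00,
         1.00000000e+00]])}
wrist {'fx': 277.34174063194985, 'fy': 277.34174063194985, 'cx': 321.93306941217344, 'cy': 202.362296346153, 'pose': array([[ 4.46355948e-01, -8.48912218e-01, -2.83044898e-01,
         3.18375877e+02],
       [-8.94852426e-01, -4.24267021e-01, -1.38696177e-01,
        -4.56263355e+02],
       [-2.34573655e-03,  3.15191277e-01, -9.49025266e-01,
         3.72247334e+02],
       [ 0.00000000e+00,  0.00000000e+00,  0.00000000e+00,
         1.00000000e+00]])}
```

View pics/scene0.png

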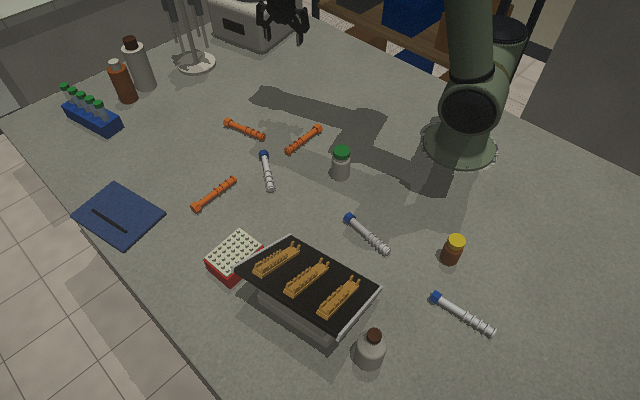

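View pics/side0.png

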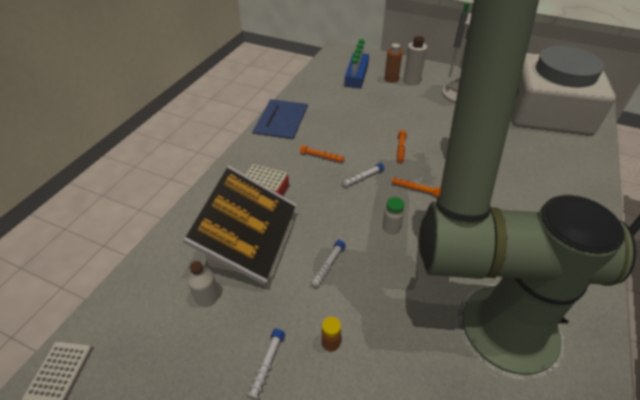

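View pics/wrist0.png

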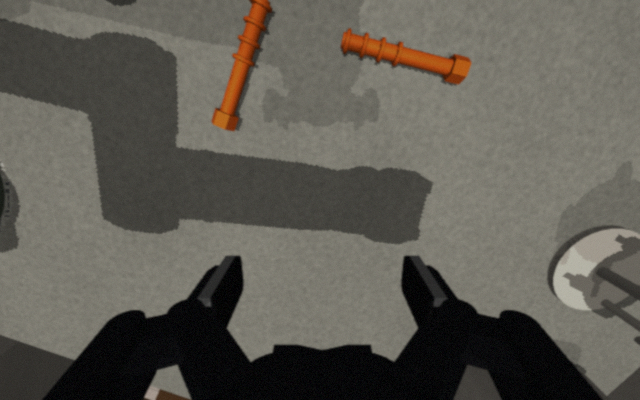

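```bash
cat > h.py <<'E'
import numpy as np, cv2
from station import readout, vision
from scipy.spatial.transform import Rotation as R
def ray(c,u,v):
    d=np.array([(u-c['cx'])/c['fx'],(v-c['cy'])/c['fy'],1.0]); P=np.array(c['pose'])
    d=P[:3,:3]@d; return P[:3,3],d/np.linalg.norm(d)
def plane(c,u,v,z):
    o,d=ray(c,u,v); return o+d*((z-o[2])/d[2])
def tri(obs):
    A=np.zeros((3,3));b=np.zeros(3);rs=[]
    for c,u,v in obs:
        o,d=ray(c,u,v);M=np.eye(3)-np.outer(d,d);A+=M;b+=M@o;rs.append((o,M))
    p=np.linalg.solve(A,b); return p,[np.linalg.norm(M@(p-o)) for o,M in rs]
def proj(c,p):
    P=np.array(c['pose']); q=P[:3,:3].T@(np.asarray(p,float)-P[:3,3]); return c['fx']*q[0]/q[2]+c['cx'],c['fy']*q[1]/q[2]+c['cy']
def blobs(im,lo,hi,amin=15):
    hsv=cv2.cvtColor(im,cv2.COLOR_BGR2HSV); m=cv2.inRange(hsv,np.array(lo),np.array(hi))
    n,l,s,c=cv2.connectedComponentsWithStats(m); return [(c[i].round(1).tolist(),s[i].tolist()) for i in range(1,n) if s[i][4]>=amin],m
E
python3 - <<'E'
from h import *
for n in("scene","side"):
    im=cv2.imread(f"pics/{n}0.png"); c=vision.get_calibration(n)
    for nm,lo,hi in (("blue",(100,120,60),(125,255,255)),("brass",(12,90,90),(24,255,255))):
        b,m=blobs(im,lo,hi)
        for ct,s in b: print(n,nm,ct,s,plane(c,*ct,13 if nm=="blue" else 110).round(0))
s=cv2.imread("pics/scene0.png"); d=cv2.imread("pics/side0.png")
cv2.imwrite("pics/cs.png",cv2.resize(s[220:360,220:400],None,fx=4,fy=4,interpolation=3))
cv2.imwrite("pics/cd.png",cv2.resize(d[160:290,170:310],None,fx=4,fy=4,interpolation=3))
E
```

```text
scene blue [411.1, 58.2] [401, 52, 20, 14, 81] [-264. -373.   13.]
scene blue [424.6, 63.3] [420, 58, 11, 11, 38] [-271. -319.   13.]
scene blue [90.3, 115.1] [61, 101, 60, 31, 483] [ 719. -926.   13.]
scene blue [262.7, 152.5] [259, 150, 10, 8, 40] [ 442. -394.   13.]
scene blue [348.1, 216.7] [344, 212, 11, 12, 62] [442. -53.  13.]
scene blue [435.0, 296.3] [429, 290, 13, 14, 96] [473. 238.  13.]
scene brass [116.0, 69.0] [107, 63, 19, 11, 74] [ 579. -941.  110.]
scene brass [226.6, 118.7] [224, 117, 6, 4, 17] [ 482. -489.  110.]
scene brass [240.8, 125.4] [230, 119, 23, 12, 52] [ 472. -437.  110.]
scene brass [310.7, 130.8] [301, 123, 19, 16, 65] [ 351. -280.  110.]
scene brass [211.6, 192.3] [190, 175, 47, 33, 166] [ 678. -297.  110.]
scene brass [274.4, 259.5] [252, 241, 49, 38, 533] [697. -46. 110.]
scene brass [457.8, 248.2] [453, 246, 11, 6, 35] [397. 220. 110.]
scene brass [304.7, 278.1] [283, 258, 47, 41, 573] [683.  33. 110.]
scene brass [337.0, 297.9] [316, 275, 44, 45, 629] [669. 112. 110.]
side blue [357.0, 71.8] [346, 54, 22, 32, 309] [ 722. -903.   13.]
side blue [380.4, 166.1] [378, 164, 5, 6, 21] [ 447. -390.   13.]
side blue [340.2, 243.5] [336, 241, 8, 7, 34] [446. -54.  13.]
side blue [278.2, 333.3] [273, 329, 11, 11, 72] [476. 236.  13.]
side brass [394.4, 51.9] [387, 48, 16, 8, 67] [ 586. -942.  110.]
side brass [401.4, 144.2] [398, 129, 8, 31, 132] [ 395. -402.  110.]
side brass [321.6, 152.4] [300, 144, 45, 16, 225] [ 597. -270.  110.]
side brass [249.7, 192.0] [225, 174, 53, 36, 572] [705. -44. 110.]
side brass [418.5, 186.0] [391, 177, 50, 19, 274] [ 302. -249.  110.]
side brass [238.7, 213.6] [213, 195, 55, 38, 651] [690.  33. 110.]
side brass [226.6, 237.5] [198, 218, 60, 40, 744] [676. 111. 110.]
side brass [331.0, 327.1] [322, 316, 20, 22, 114] [356. 220. 110.]
```

View pics/cs.png

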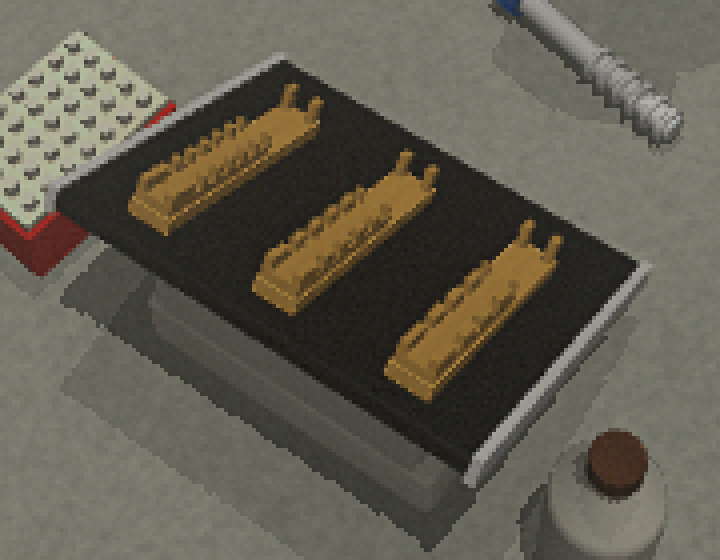

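View pics/cd.png

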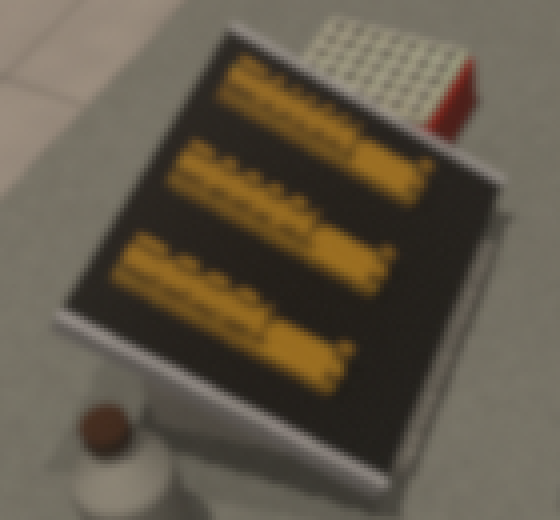

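```bash
cat > plan.py <<'E'
import sys
from h import *
# usage: plan.py x y z psi_deg n ; prints rows in tool frame (n rows), constant world step, constant roll
def plan(tp,psi,n,fing=None):
    s=readout.state(); p=s['position']; Rm=R.from_rotvec(s['eef_rot']).as_matrix()
    cur=np.degrees(np.arctan2(Rm[1,0],Rm[0,0])); dpsi=psi-cur
    # choose the given turn without wrapping beyond: keep j6 in range
    for k in(-360,0,360):
        j6=np.degrees(s['joints'][5])-(dpsi+k)+np.degrees(np.arctan2(tp[1],tp[0])-s['joints'][0])
        if abs(j6)<175: dpsi+=k;break
    r=-np.radians(dpsi)/n; st=(np.array(tp)-p)/n
    print("pos",p.round(1),"psi",cur.round(2),"tilt",np.degrees(np.arccos(-Rm[2,2])).round(2),"dpsi",round(dpsi,1),"j6",round(j6,1),"t",round(s['time'],2))
    out=[]
    for i in range(n):
        # measured pose at row begin
        M=Rm@R.from_rotvec([0,0,r*i]).as_matrix(); d=M.T@st; out.append([round(float(v),1) for v in d]+[round(r,4)])
    return out
if __name__=="__main__":
    a=list(map(float,sys.argv[1:5])); n=int(sys.argv[5])
    for i,o in enumerate(plan(a[:3],a[3],n)): print(o)
E
python3 plan.py 480 -20 330 141 16
```

```text
pos [ 245.4 -491.8  303.3] psi 26.51 tilt 0.08 dpsi 114.5 j6 36.6 t 0.15
[26.3, -19.8, -1.6, np.float64(-0.1249)]
[28.6, -16.4, -1.6, np.float64(-0.1249)]
[30.4, -12.7, -1.6, np.float64(-0.1249)]
[31.7, -8.9, -1.6, np.float64(-0.1249)]
[32.6, -4.8, -1.6, np.float64(-0.1249)]
[32.9, -0.7, -1.6, np.float64(-0.1249)]
[32.8, 3.4, -1.6, np.float64(-0.1249)]
[32.1, 7.4, -1.6, np.float64(-0.1249)]
[30.9, 11.4, -1.6, np.float64(-0.1249)]
[29.3, 15.1, -1.6, np.float64(-0.1249)]
[27.1, 18.7, -1.6, np.float64(-0.1249)]
[24.6, 21.9, -1.6, np.float64(-0.1249)]
[21.7, 24.8, -1.6, np.float64(-0.1249)]
[18.4, 27.3, -1.6, np.float64(-0.1249)]
[14.9, 29.4, -1.6, np.float64(-0.1249)]
[11.1, 31.0, -1.6, np.float64(-0.1249)]
```

```bash
python3 -m handwheel '[[26,-20,-1.6,-0.125,1],[28.5,-16.5,-1.6,-0.125,1],[30.5,-12.5,-1.6,-0.125,1],[31.5,-9,-1.6,-0.125,1],[32.5,-5,-1.6,-0.125,1],[33,-0.5,-1.6,-0.125,1],[33,3.5,-1.6,-0.125,1],[32,7.5,-1.6,-0.125,1]]'
python3 -m handwheel '[[31,11.5,-1.6,-0.125,1],[29,15,-1.6,-0.125,1],[27,19,-1.6,-0.125,1],[24.5,22,-1.6,-0.125,1],[21.5,25,-1.6,-0.125,1],[18.5,27,-1.6,-0.125,1],[15,29.5,-1.6,-0.125,1],[11,31,-1.6,-0.125,1]]'; python3 plan.py 480 -20 330 190 8
```

```text
time: 0.82
position: [361.6, -250.9, 313.2]
eef_rot: [-2.332, -2.099, 0.001]
ft_force: [2.1, -0.1, -0.1]
grip_width: 0.998
time: 1.48
position: [480.5, -1.1, 326.4]
eef_rot: [-1.039, -2.96, -0.002]
ft_force: [0.6, -1.0, 0.5]
grip_width: 1.003
pos [480.5  -1.1 326.4] psi 141.32 tilt 0.24 dpsi 48.7 j6 -12.4 t 1.48
[-1.4, -1.9, -0.5, np.float64(-0.1062)]
[-1.2, -2.0, -0.5, np.float64(-0.1062)]
[-1.0, -2.1, -0.5, np.float64(-0.1062)]
[-0.8, -2.2, -0.5, np.float64(-0.1062)]
[-0.5, -2.3, -0.5, np.float64(-0.1062)]
[-0.3, -2.3, -0.5, np.float64(-0.1062)]
[-0.0, -2.4, -0.5, np.float64(-0.1062)]
[0.2, -2.3, -0.5, np.float64(-0.1062)]
```

```bash
python3 -m handwheel '[[-1,-2,0,-0.106,1],[-1,-2,0,-0.106,1],[-1,-2,0,-0.106,1],[-1,-2,0,-0.106,1],[-0.5,-2,0,-0.106,1],[0,-2,0,-0.106,1],[0,-2,0,-0.106,1],[0,0,0,-0.106,1]]'
python3 - <<'E'
from h import *
import pickle
c=vision.get_calibration("wrist"); im=vision.grab_frame("wrist"); cv2.imwrite("pics/w1.png",im); pickle.dump(c,open("w1.pkl","wb"))
E
```

```text
time: 2.15
position: [481.4, -7.3, 324.4]
eef_rot: [0.366, -3.115, -0.01]
ft_force: [0.2, 0.0, 0.2]
grip_width: 0.996
```

View pics/w1.png

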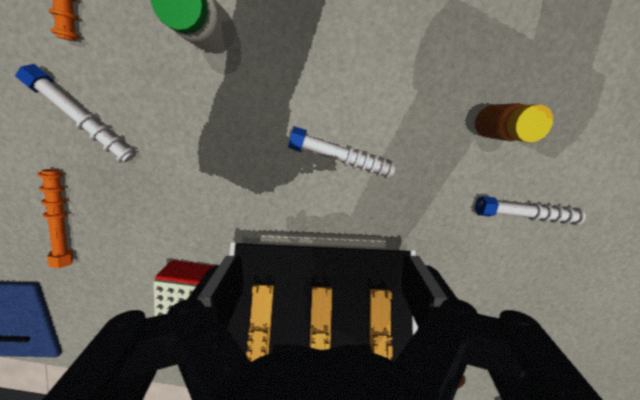

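Run:
```python
from h import *
im=cv2.imread("pics/w1.png")
k=lambda a:cv2.resize(a,(390,280),interpolation=3)
r=np.vstack([np.hstack([k(im[55:172,10:173]),k(im[115:190,280:400])]),np.hstack([k(im[185:235,465:595]),k(im[275:365,235:400])])])
cv2.imwrite("pics/w1z.png",r)
```

```text
(no output)
```

View pics/w1z.png

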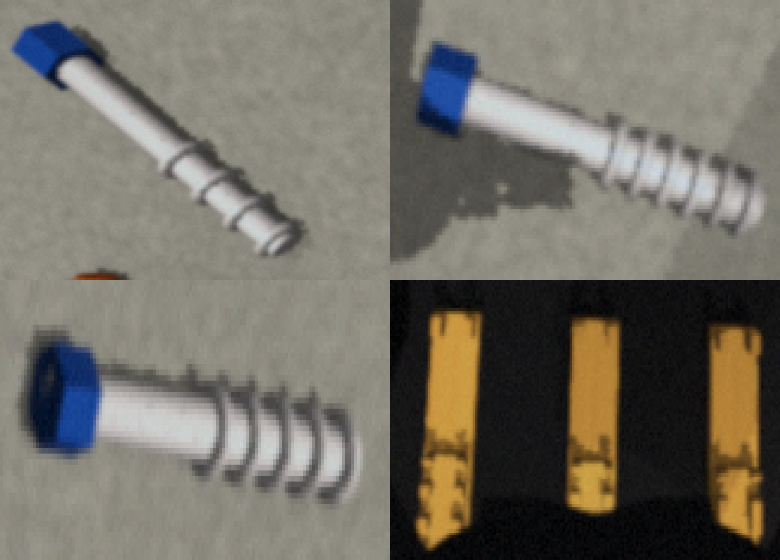

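```bash
python3 plan.py 700 10 330 190 6
```

```text
pos [481.4  -7.2 324.3] psi -166.42 tilt 0.49 dpsi -3.6 j6 -9.2 t 2.2
[-36.1, -5.8, -1.2, np.float64(0.0104)]
[-36.1, -5.4, -1.2, np.float64(0.0104)]
[-36.2, -5.0, -1.2, np.float64(0.0104)]
[-36.2, -4.6, -1.2, np.float64(0.0104)]
[-36.3, -4.2, -1.2, np.float64(0.0104)]
[-36.3, -3.9, -1.2, np.float64(0.0104)]
```

```bash
python3 -m handwheel '[[-36,-6,-1.2,0.01,1],[-36,-5.5,-1.2,0.01,1],[-36,-5,-1.2,0.01,1],[-36,-5,-1.2,0.01,1],[-36,-4,-1.2,0.01,1],[-36,-4,-1.2,0.01,1],[0,0,0,0,1]]'
cat > snap.py <<'E'
import sys,pickle
from h import *
for n in sys.argv[2:]:
    c=vision.get_calibration(n); im=vision.grab_frame(n); cv2.imwrite(f"pics/{sys.argv[1]}{n[0:2]}.png",im); pickle.dump(c,open(f"{sys.argv[1]}{n[0:2]}.pkl","wb"))
E
python3 snap.py s1 wrist
```

```text
time: 2.78
position: [702.0, 9.5, 322.3]
eef_rot: [0.244, -3.115, -0.013]
ft_force: [-2.0, 0.8, -1.6]
grip_width: 1.0
```

View pics/s1wr.png

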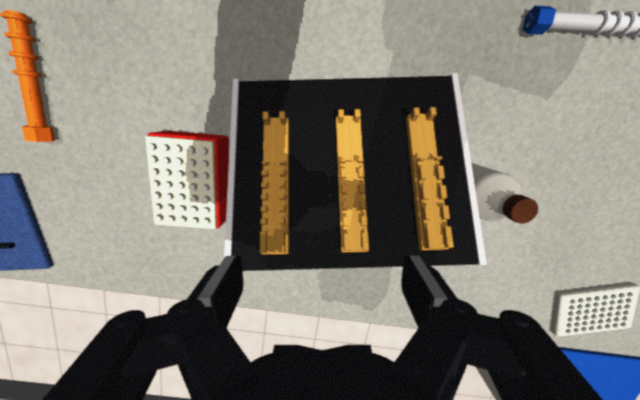

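```bash
python3 plan.py 690 130 310 190 4
python3 - <<'E'
import cv2
im=cv2.imread("pics/s1wr.png")
cv2.imwrite("pics/s1z.png",cv2.resize(im[90:270,240:460],None,fx=3.3,fy=3.3,interpolation=2))
E
```

```text
pos [699.4   9.5 322.7] psi -171.01 tilt 1.23 dpsi 1.0 j6 0.7 t 2.83
[-2.5, 30.1, 3.4, np.float64(-0.0044)]
[-2.6, 30.1, 3.4, np.float64(-0.0044)]
[-2.7, 30.1, 3.4, np.float64(-0.0044)]
[-2.8, 30.1, 3.4, np.float64(-0.0044)]
```

View pics/s1z.png

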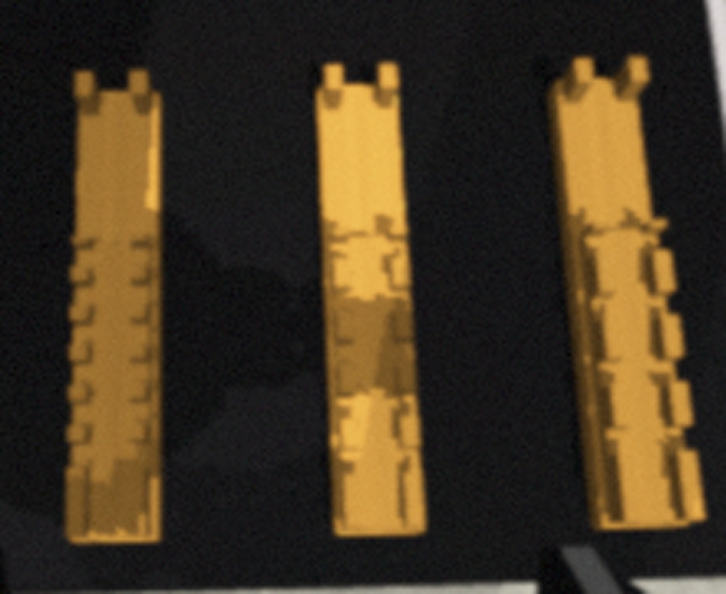

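```bash
python3 -m handwheel '[[-2.5,30,3.5,0,1],[-2.5,30,3.5,0,1],[-2.5,30,3.5,0,1],[-2.5,30,3.5,0,1],[0,0,0,0,1]]'
python3 snap.py s2 wrist; python3 plan.py 690 130 310 190 4|head -1;python3 - <<'E'
import cv2
im=cv2.imread("pics/s2wr.png")
cv2.imwrite("pics/s2z.png",cv2.resize(im,None,fx=1.25,fy=1.25,interpolation=2))
E
```

```text
time: 3.25
position: [687.0, 130.4, 306.5]
eef_rot: [0.221, -3.107, -0.013]
ft_force: [-0.0, -0.4, -0.3]
grip_width: 1.0
pos [687.3 128.2 306.9] psi -171.93 tilt 1.56 dpsi 1.9 j6 0.7 t 3.3
```

View pics/s2z.png

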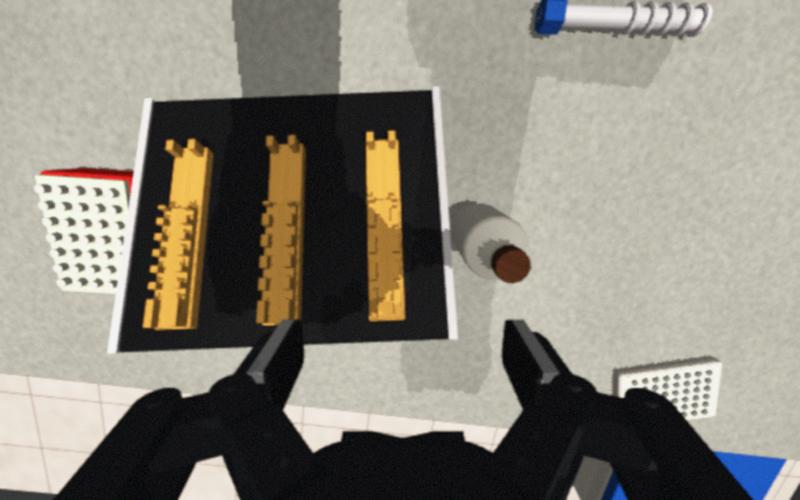

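Run:
```python
import cv2
im=cv2.imread("pics/s2wr.png")
cv2.imwrite("pics/s2z.png",cv2.resize(im[95:275,110:330],None,fx=3.3,fy=3.3,interpolation=2))
```

```text
(no output)
```

View pics/s2z.png

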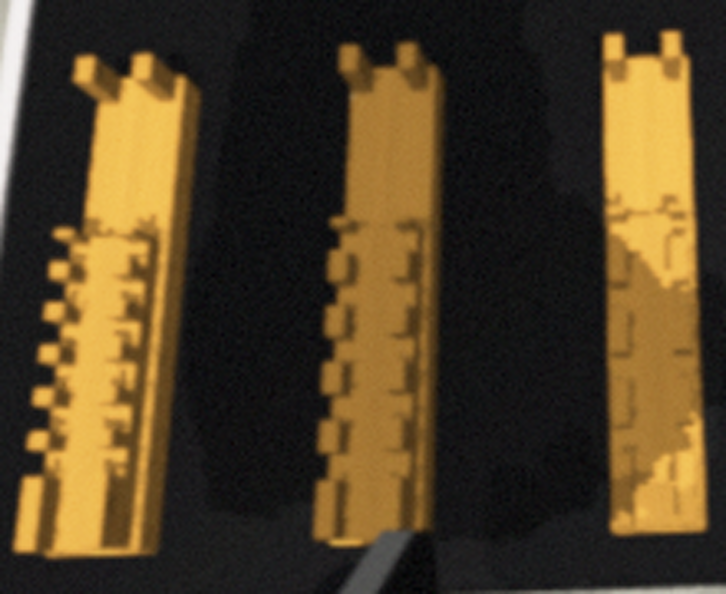

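```bash
cat > st.py <<'E'
from h import *
import pickle
a=pickle.load(open("s1wr.pkl","rb"));b=pickle.load(open("s2wr.pkl","rb"))
f=lambda p,o:((p[0]+.5)/3.3-.5+o[0],(p[1]+.5)/3.3-.5+o[1])
P={"fL":((84,72),(86,57)),"fR":((139,70),(145,55)),"fE":((67,541),(14,551)),
"mL":((334,65),(350,45)),"mR":((388,64),(407,43)),"mE":((333,534),(314,541)),
"cL":((583,60),(614,35)),"cR":((638,58),(672,33)),"cE":((705,521),(706,529))}
res={}
for k,(p,q) in P.items():
    x,e=tri([(a,*f(p,(240,90))),(b,*f(q,(110,95)))]); res[k]=x; print(k,x.round(1),np.round(e,1))
def est(k,sgn):
    post=(res[k+'L']+res[k+'R'])/2; return post
ps=np.array([est(k,0) for k in "fmc"]); lat=ps[2]-ps[0]; print("spacing",np.linalg.norm(lat)/2, "yaw uphill",np.degrees(np.arctan2(-lat[0],lat[1])))
for k,s in (("f",1),("m",1),("c",-1)):
    post=est(k,0); E=res[k+'E']
    d=(E-post)[:2]; # local (123.8, -+11) : left in image = -y side => y_seat? 
    # seat y axis = z x x : left of uphill (world +y side)
    yl=-11*s; ang=np.arctan2(d[1],d[0])-np.arctan2(yl,123.8); print(k,"len",np.hypot(*d).round(1),"dz",(E-post)[2].round(1),"yaw",np.degrees(ang).round(2))
E
python3 st.py
```

```text
fL [628.5 -59.6  91.1] [0. 0.]
fR [625.4 -42.8  90.6] [0.1 0.1]
fE [750.6 -39.2 163.8] [0.7 0.7]
mL [614.2  17.2  91.2] [0.1 0.1]
mR [611.3  33.9  91.3] [0.1 0.1]
mE [741.3  34.6 156.6] [0.5 0.5]
cL [600.5  94.   91.1] [0.2 0.2]
cR [597.4 110.9  91.3] [0. 0.]
cE [720.8 137.7 159.9] [0.4 0.4]
spacing 78.09779441436294 yaw uphill 10.32995016668133
f len 124.3 dz 73.0 yaw 10.6
m len 128.9 dz 65.3 yaw 9.11
c len 126.9 dz 68.7 yaw 11.04
```

Run:
```python
from h import *
import pickle
a=pickle.load(open("w1.pkl","rb")); s=vision.get_calibration("scene"); d=vision.get_calibration("side")
for n,h,t in (("fine",(297.5,139),(391.5,171)),("med",(486,206),(582,216)),("coarse",(33,77),(126,155))):
    H=plane(a,*h,13);T=plane(a,*t,13); v=T-H; print(n,H.round(1),T.round(1),np.linalg.norm(v).round(1),"phi",np.degrees(np.arctan2(v[1],v[0])).round(1))
    O=H+ v/np.linalg.norm(v)*37; print("  O",O.round(1), "scene px",np.round(proj(s,H),1),np.round(proj(s,T),1),"side",np.round(proj(d,H),1),np.round(proj(d,T),1))
```

```text
fine [444.3 -48.1  13. ] [456.9  88.5  13. ] 137.1 phi 84.7
  O [447.7 -11.3  13. ] scene px [349.1 218.3] [387.5 252.5] side [339.8 245.3] [313.8 284.3]
med [474.6 238.8  13. ] [456.5 384.2  13. ] 146.6 phi 97.1
  O [470.  275.5  13. ] scene px [434.9 296.9] [497.  335.2] side [278.3 334.5] [251.9 400.6]
coarse [ 446.3 -385.    13. ] [ 519.  -270.7   13. ] 135.4 phi 57.5
  O [ 466.2 -353.8   13. ] scene px [263.4 154.8] [270.7 188.6] side [380.1 167.1] [345.1 183.6]
```

```bash
python3 plan.py 448 -11 220 264.7 12
```

```text
pos [687.3 128.2 306.9] psi -171.93 tilt 1.56 dpsi 76.6 j6 -86.1 t 3.3
[21.2, -8.7, 7.7, np.float64(-0.1115)]
[22.0, -6.3, 7.7, np.float64(-0.1115)]
[22.6, -3.9, 7.7, np.float64(-0.1115)]
[22.9, -1.3, 7.7, np.float64(-0.1115)]
[22.9, 1.2, 7.7, np.float64(-0.1115)]
[22.6, 3.8, 7.7, np.float64(-0.1115)]
[22.0, 6.3, 7.7, np.float64(-0.1115)]
[21.2, 8.7, 7.7, np.float64(-0.1115)]
[20.1, 11.0, 7.7, np.float64(-0.1115)]
[18.8, 13.2, 7.7, np.float64(-0.1115)]
[17.2, 15.2, 7.7, np.float64(-0.1115)]
[15.4, 17.0, 7.7, np.float64(-0.1115)]
```

```bash
python3 -m handwheel '[[21,-8.5,5,-0.1115,0.6],[22,-6.5,7,-0.1115,0.6],[22.5,-4,8,-0.1115,0.6],[23,-1.5,8,-0.1115,0.6],[23,1,8,-0.1115,0.6],[22.5,4,8,-0.1115,0.6],[22,6.5,8,-0.1115,0.6],[21,8.5,8,-0.1115,0.6]]'
python3 -m handwheel '[[20,11,8,-0.1115,0.6],[19,13,8,-0.1115,0.6],[17,15,8,-0.1115,0.6],[15.5,17,8,-0.1115,0.6],[0,0,0,0,0.6],[0,0,0,0,0.6]]'
python3 snap.py b1 wrist;python3 plan.py 448 -11 220 264.7 3
```

```text
time: 3.97
position: [518.8, 26.5, 251.7]
eef_rot: [1.587, -2.692, -0.017]
ft_force: [0.7, -0.2, -0.5]
grip_width: 0.596
time: 4.47
position: [425.7, -30.4, 221.0]
eef_rot: [2.152, -2.264, -0.021]
ft_force: [0.7, 0.8, -0.5]
grip_width: 0.602
pos [425.6 -30.1 220.9] psi -92.88 tilt 1.35 dpsi -2.4 j6 -86.1 t 4.52
[-6.7, -7.2, 0.1, np.float64(0.0141)]
[-6.8, -7.1, 0.1, np.float64(0.0141)]
[-6.9, -7.0, 0.1, np.float64(0.0141)]
```

View pics/b1wr.png

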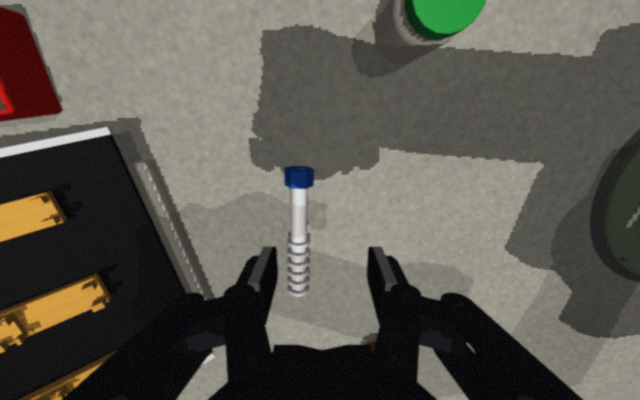

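Run:
```python
import cv2
im=cv2.imread("pics/b1wr.png")
cv2.imwrite("pics/b1z.png",cv2.resize(im[160:305,265:335],None,fx=4,fy=4,interpolation=2))
```

```text
(no output)
```

View pics/b1z.png

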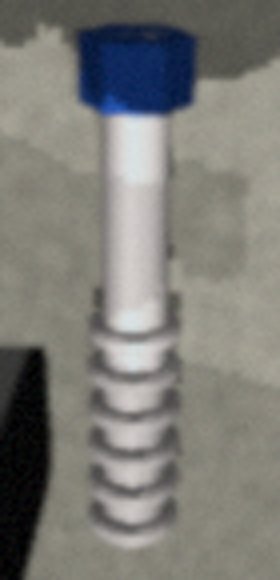

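Run:
```python
from h import *
import pickle
a=pickle.load(open("b1wr.pkl","rb"))
f=lambda u,v:((u+.5)/4-.5+265,(v+.5)/4-.5+160)
h=plane(a,*f(136.5,104),13);r1=plane(a,*f(136,326),13);r6=plane(a,*f(134,514),13)
print(h.round(1),r1.round(1),r6.round(1),np.linalg.norm(r1-h),np.linalg.norm(r6-r1))
v=r6-h;v/=np.linalg.norm(v);print("phi",np.degrees(np.arctan2(v[1],v[0])))
print("O",h+28*v,r1-36*v,r6-96*v)
# height: tri of head centre w1 vs b1
w=pickle.load(open("w1.pkl","rb"))
```

```text
[444.9 -39.7  13. ] [449.9  23.3  13. ] [455.2  83.8  13. ] 63.167858887146245 60.750176081558976
phi 85.24092364899319
O [447.23292383 -11.811168    13.        ] [446.92992431 -12.62139995  13.        ] [447.22604971 -11.89373702  13.        ]
```

```bash
python3 - <<'E'
from h import *
import pickle
s=readout.state();T=np.eye(4);T[:3,:3]=R.from_rotvec(s['eef_rot']).as_matrix();T[:3,3]=s['position']
c=vision.get_calibration("wrist"); M=np.linalg.inv(T)@np.array(c['pose']); print(M.round(3))
np.save("M.npy",M)
for (l,r,v,w) in ((243,403,258,85),(275,369,250,51)):
    Z=277.3*w/(r-l); u=(l+r)/2; p=np.array([(u-c['cx'])/c['fx']*Z,(v-c['cy'])/c['fy']*Z,Z,1]); print((M@p).round(1))
a=pickle.load(open("b1wr.pkl","rb"));w=pickle.load(open("w1.pkl","rb"));sc=vision.get_calibration("scene")
f=lambda u,v:((u+.5)/4-.5+265,(v+.5)/4-.5+160)
print(tri([(a,*f(134,545)),(w,392,172.5)]), tri([(a,*f(136.5,70)),(w,297.5,139),(sc,348.1,216.7)]))
E
python3 plan.py 447 -12 110 265.2 6
```

```text
[[ -0.     -0.949  -0.317  81.856]
 [  1.     -0.     -0.     -0.334]
 [  0.     -0.317   0.949 -69.065]
 [  0.      0.      0.      1.   ]]
[ 7.2  0.2 61.3  1. ]
[ 9.7 -0.3 65.5  1. ]
(array([455.86425734,  86.10167658,  24.57034119]), [np.float64(1.1917306248022987), np.float64(1.1917306248023674)]) (array([444.32034698, -49.58939192,  17.58010048]), [np.float64(0.4526683686393357), np.float64(1.789367439139294), np.float64(1.8778692512107291)])
pos [425.6 -30.1 220.9] psi -92.88 tilt 1.35 dpsi -1.9 j6 -86.7 t 4.52
[-3.3, -3.8, 18.4, np.float64(0.0056)]
[-3.3, -3.8, 18.4, np.float64(0.0056)]
[-3.3, -3.8, 18.4, np.float64(0.0056)]
[-3.3, -3.8, 18.4, np.float64(0.0056)]
[-3.3, -3.8, 18.4, np.float64(0.0056)]
[-3.4, -3.8, 18.4, np.float64(0.0056)]
```

```bash
cat > gp.py <<'E'
# gp.py x y z psi n : as plan but x y z is the wanted place of the point 65 mm ahead of TCP (screw axis in the grip)
import sys
from plan import *
a=list(map(float,sys.argv[1:5])); n=int(sys.argv[5])
s=readout.state(); Rm=R.from_rotvec(s['eef_rot']).as_matrix(); q=R.from_rotvec([0,0,-np.radians(0)])
tp=np.array(a[:3])-65*Rm[:,2]
print("grip pt",(s['position']+65*Rm[:,2]).round(1),"zax",Rm[:,2].round(3),"F",np.round(s['ft_force'],1),"w",round(float(s['grip_width']),3))
for o in plan(tp,a[3],n): print([float(v) for v in o])
E
python3 gp.py 447.1 -12 45 265.2 6
```

```text
grip pt [424.  -30.3 156. ] zax [-0.024 -0.002 -1.   ] F [-1.7 -0.  -0.2] w 0.597
pos [425.6 -30.1 220.9] psi -92.88 tilt 1.35 dpsi -1.9 j6 -86.7 t 4.52
[-3.3, -4.1, 18.4, 0.0056]
[-3.3, -4.1, 18.4, 0.0056]
[-3.3, -4.1, 18.4, 0.0056]
[-3.4, -4.1, 18.4, 0.0056]
[-3.4, -4.0, 18.4, 0.0056]
[-3.4, -4.0, 18.4, 0.0056]
```

```bash
python3 -m handwheel '[[-3.3,-4,18,0.006,0.6],[-3.3,-4,18,0.006,0.6],[-3.3,-4,18,0.006,0.6],[-3.3,-4,18,0.006,0.6],[-3.3,-4,18,0.006,0.6],[-3.3,-4,18,0.006,0.6],[0,0,0,0,0.6]]' 20
python3 gp.py 447.1 -12 13 265.2 3; python3 snap.py b2 wrist
```

```text
time: 5.1
position: [458.5, -12.7, 114.2]
eef_rot: [2.102, -2.323, 0.001]
ft_force: [-0.7, -0.3, 0.5]
grip_width: 0.603
grip pt [458.2 -13.1  49.2] zax [-0.005 -0.006 -1.   ] F [-0.7 -0.3  0.5] w 0.603
pos [458.5 -12.7 114.2] psi -95.72 tilt 0.48 dpsi 0.9 j6 -86.7 t 5.1
[-0.1, 3.7, 12.1, -0.0053]
[-0.1, 3.6, 12.1, -0.0053]
[-0.1, 3.6, 12.1, -0.0053]
```

View pics/b2wr.png

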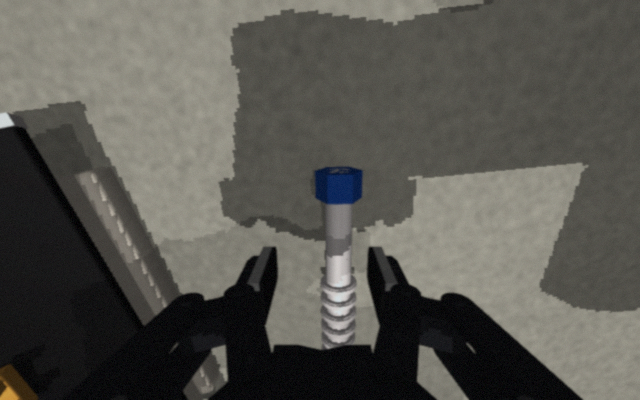

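Run:
```python
from h import *
import pickle
a=pickle.load(open("b2wr.pkl","rb"))
im=cv2.imread("pics/b2wr.png")
b,m=blobs(im,(100,120,40),(125,255,255),100);print([x for x in b if x[1][4]>300])
# head front silhouette corners row ~199, shank centre
h=plane(a,338.5,200,13); print(h); r1=plane(a,338.5,285,13);print(r1,np.linalg.norm(r1-h))
v=np.array([np.cos(np.radians(85.2)),np.sin(np.radians(85.2)),0]);print(h+28*v, r1-36*v)
```

```text
[([338.3, 185.7], [315, 167, 47, 37, 1493])]
[445.03867349 -38.61397396  13.        ]
[450.24154943  25.21827933  13.        ] 64.0439417782032
[447.38165311 -10.7121739   13.        ] [447.22914707 -10.6554636   13.        ]
```

```bash
python3 -m handwheel '[[-0.5,3.5,6,-0.006,0.6],[-0.5,3.5,8,-0.005,0.6],[-0.5,3,8,-0.005,0.6],[0,0,6,0,0.5],[0,0,2,0,0.5],[0,0,0,0,0.45]]' 20
python3 gp.py 447.3 -11.3 13 265.2 2
```

```text
time: 5.65
position: [450.0, -10.9, 86.6]
eef_rot: [2.124, -2.308, 0.01]
ft_force: [0.1, 0.2, 0.9]
grip_width: 0.45
grip pt [450.1 -11.4  21.6] zax [ 0.001 -0.008 -1.   ] F [0.1 0.2 0.9] w 0.45
pos [450.  -10.9  86.6] psi -94.75 tilt 0.46 dpsi -0.1 j6 -86.6 t 5.65
[0.0, 1.4, 4.3, 0.0005]
[0.0, 1.4, 4.3, 0.0005]
```

```bash
python3 -m handwheel '[[0,1.4,4.3,0,0.45],[0,1.2,4,0,0.45],[0,0,0.5,0,0.35],[0,0,0,0,0.15],[0,0,0,0,0.1],[0,0,0,0,0.1],[0,0,0,0,0.1]]' 20
python3 gp.py 447.3 -11.3 13 265.2 2;python3 snap.py b3 wrist
```

```text
time: 6.23
position: [447.6, -11.1, 77.4]
eef_rot: [2.124, -2.309, 0.011]
ft_force: [0.5, -0.3, -1.7]
grip_width: 0.199
grip pt [447.7 -11.6  12.4] zax [ 0.002 -0.008 -1.   ] F [ 0.5 -0.3 -1.7] w 0.199
pos [447.6 -11.1  77.4] psi -94.79 tilt 0.48 dpsi -0.0 j6 -86.6 t 6.23
[-0.1, 0.2, -0.3, 0.0001]
[-0.1, 0.2, -0.3, 0.0001]
```

View pics/b3wr.png

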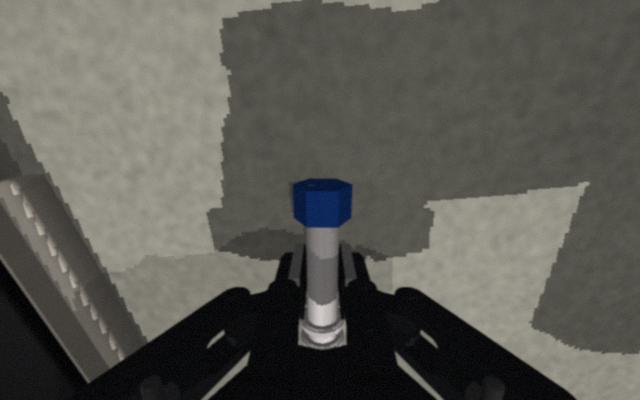

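```bash
python3 -m handwheel '[[0,0,-8,0,0.1],[0,0,-20,0,0.1],[0,0,-30,0,0.1],[0,0,-35,0,0.1],[0,0,-30,0,0.1],[0,0,-15,0,0.1]]' 20
python3 gp.py 593 -18 185 190.3 11
```

```text
time: 6.78
position: [442.5, -9.1, 218.3]
eef_rot: [2.118, -2.303, -0.006]
ft_force: [0.4, 0.5, -2.5]
grip_width: 0.196
grip pt [441.8  -9.5 153.3] zax [-0.012 -0.006 -1.   ] F [ 0.4  0.5 -2.5] w 0.196
pos [442.5  -9.1 218.3] psi -94.79 tilt 0.76 dpsi -74.9 j6 -12.0 t 6.78
[-0.4, -13.7, -3.0, 0.1189]
[-2.0, -13.6, -3.0, 0.1189]
[-3.6, -13.3, -3.0, 0.1189]
[-5.1, -12.7, -3.0, 0.1189]
[-6.6, -12.0, -3.0, 0.1189]
[-8.0, -11.2, -3.0, 0.1189]
[-9.3, -10.2, -3.0, 0.1189]
[-10.4, -9.0, -3.0, 0.1189]
[-11.4, -7.7, -3.0, 0.1189]
[-12.2, -6.3, -3.0, 0.1189]
[-12.9, -4.8, -3.0, 0.1189]
```

```bash
python3 -m handwheel '[[0,-12,-3,0.119,0.1],[-2,-13,-4,0.119,0.1],[-3.5,-13,-4,0.119,0.1],[-5,-12.5,-4,0.119,0.1],[-6.5,-12,-4,0.119,0.1],[-8,-11,-4,0.119,0.1],[-9,-10,-4,0.119,0.1],[-10,-9,-3,0.119,0.1]]'
python3 -m handwheel '[[-11,-7,-2,0.119,0.1],[-11,-5,-1,0.119,0.1],[-9,-3,0,0.1,0.1],[0,0,0,0,0.1],[0,0,0,0,0.1]]'
python3 gp.py 593 -18 130 190.3 4;python3 snap.py b4 wrist side
```

```text
time: 7.45
position: [548.8, -16.6, 257.8]
eef_rot: [0.763, -3.038, 0.007]
ft_force: [0.4, 0.2, -3.0]
grip_width: 0.197
time: 7.87
position: [585.5, -19.2, 262.4]
eef_rot: [0.214, -3.125, 0.01]
ft_force: [-0.8, -0.7, -2.8]
grip_width: 0.194
grip pt [584.9 -19.6 197.4] zax [-0.009 -0.007 -1.   ] F [-0.8 -0.7 -2.8] w 0.194
pos [585.5 -19.2 262.4] psi -172.18 tilt 0.64 dpsi 2.5 j6 -12.0 t 7.87
[-2.2, 0.2, 16.8, -0.0108]
[-2.2, 0.2, 16.8, -0.0108]
[-2.2, 0.2, 16.8, -0.0108]
[-2.2, 0.1, 16.8, -0.0108]
```

View pics/b4wr.png

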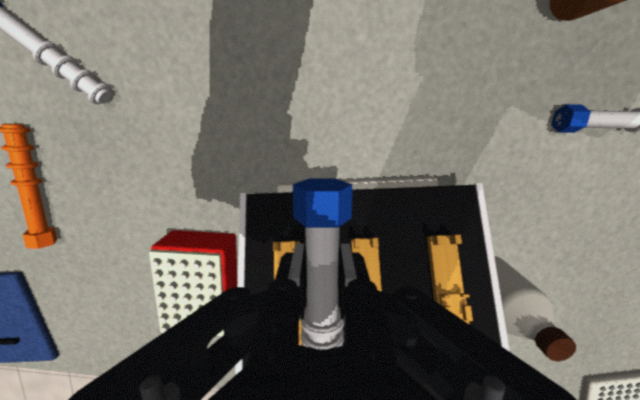

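View pics/b4si.png

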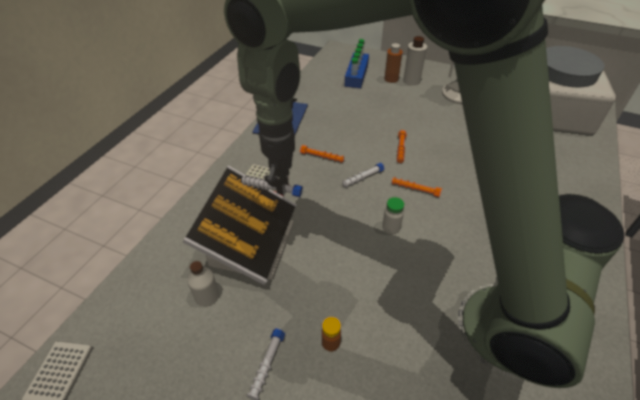

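```bash
python3 -m handwheel '[[-2,0,10,-0.011,0.1],[-2,0,15,-0.011,0.1],[-2,0,15,-0.011,0.1],[-2,0,12,-0.011,0.1],[0,0,5,0,0.1],[0,0,0,0,0.1]]'
python3 gp.py 593 -18 118 190.3 4
```

```text
time: 8.47
position: [589.2, -17.6, 201.5]
eef_rot: [0.3, -3.116, 0.009]
ft_force: [-1.2, -0.3, -3.0]
grip_width: 0.202
grip pt [588.5 -18.  136.5] zax [-0.011 -0.007 -1.   ] F [-1.2 -0.3 -3. ] w 0.202
pos [589.2 -17.6 201.5] psi -169.02 tilt 0.71 dpsi -0.7 j6 -12.0 t 8.47
[-1.2, -0.2, 4.6, 0.003]
[-1.2, -0.2, 4.6, 0.003]
[-1.2, -0.2, 4.6, 0.003]
[-1.2, -0.2, 4.6, 0.003]
```

```bash
python3 -m handwheel '[[-1,0,5,0.003,0.1],[-1,0,5,0.003,0.1],[-1,0,5,0.003,0.1],[-1,0,4,0.003,0.1],[0,0,4,0,0.1]]'
python3 gp.py 593 -18 105 190.3 4
python3 -m handwheel '[[0,0,4,0,0.1],[0,0,4,0,0.1],[0,0,4,0,0.1]]'; python3 gp.py 593 -18 80 190.3 4|head -1;  python3 snap.py b5 wrist
```

```text
time: 8.88
position: [593.0, -17.0, 178.4]
eef_rot: [0.281, -3.119, 0.01]
ft_force: [-1.9, -0.6, -1.0]
grip_width: 0.198
grip pt [592.4 -17.5 113.4] zax [-0.009 -0.007 -1.   ] F [-1.9 -0.6 -1. ] w 0.198
pos [593.  -17.  178.4] psi -169.72 tilt 0.66 dpsi 0.0 j6 -12.0 t 8.88
[-0.2, -0.1, 2.1, -0.0001]
[-0.2, -0.1, 2.1, -0.0001]
[-0.2, -0.1, 2.1, -0.0001]
[-0.2, -0.1, 2.1, -0.0001]
time: 9.13
position: [592.3, -17.3, 165.7]
eef_rot: [0.281, -3.118, 0.01]
ft_force: [-1.6, 0.1, -1.3]
grip_width: 0.203
grip pt [591.7 -17.8 100.7] zax [-0.01  -0.008 -1.   ] F [-1.6  0.1 -1.3] w 0.203
```

View pics/b5wr.png

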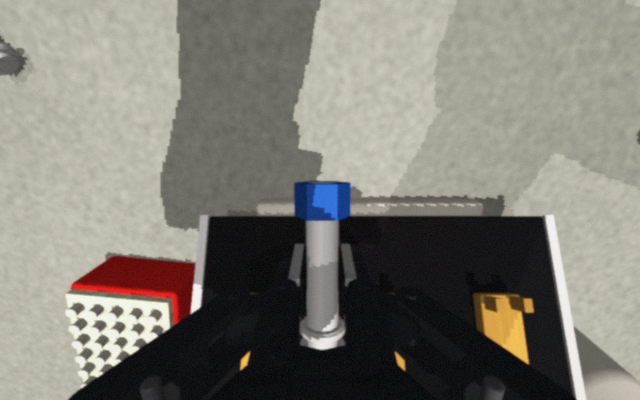

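```bash
python3 -m handwheel '[[0,0,5,0,0.1],[0,0,5,0,0.1],[0,0,5,0,0.1],[0,0,5,0,0.1],[0,0,4,0,0.1]]'; python3 gp.py 593 -18 71 190.3 4|head -1;python3 -m handwheel '[[0,0,3,0,0.1],[0,0,1,0,0.1]]';  python3 snap.py b6 wrist side scene; python3 gp.py 593 -18 71 190.3 1
```

```text
time: 9.6
position: [594.1, -17.3, 140.1]
eef_rot: [0.281, -3.123, 0.01]
ft_force: [0.5, 0.9, 0.3]
grip_width: 0.199
grip pt [593.7 -17.8  75.1] zax [-0.005 -0.007 -1.   ] F [0.5 0.9 0.3] w 0.199
time: 9.77
position: [594.3, -17.4, 134.9]
eef_rot: [0.281, -3.123, 0.01]
ft_force: [-0.7, 1.2, -0.7]
grip_width: 0.201
grip pt [593.7 -17.9  70.3] zax [-0.005 -0.007 -1.   ] F [-0.9  0.2 -2.2] w 0.2
pos [594.  -17.4 135.3] psi -169.71 tilt 0.51 dpsi 0.0 j6 -12.0 t 9.92
[0.7, -0.0, -0.7, -0.0002]
```

Run:
```python
import cv2,numpy as np
a=cv2.imread("pics/b6wr.png");b=cv2.imread("pics/b6si.png");c=cv2.imread("pics/b6sc.png")
cv2.imwrite("pics/b6m.png",np.vstack([np.hstack([cv2.resize(b[140:300,170:330],(400,400)),cv2.resize(c[200:360,220:380],(400,400))])]))
```

```text
(no output)
```

View pics/b6m.png

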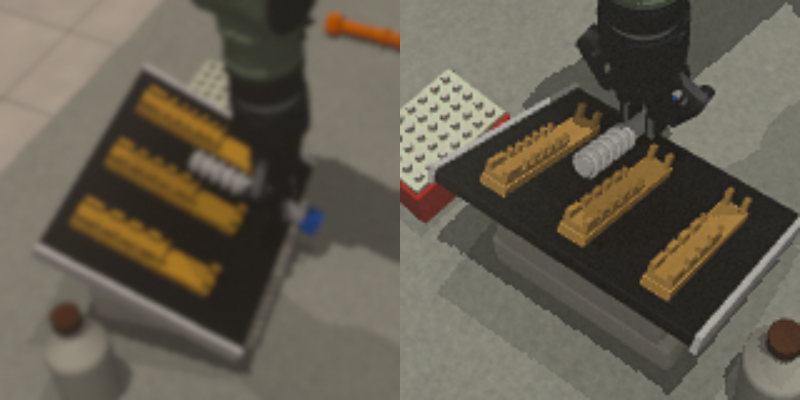

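View pics/b6wr.png

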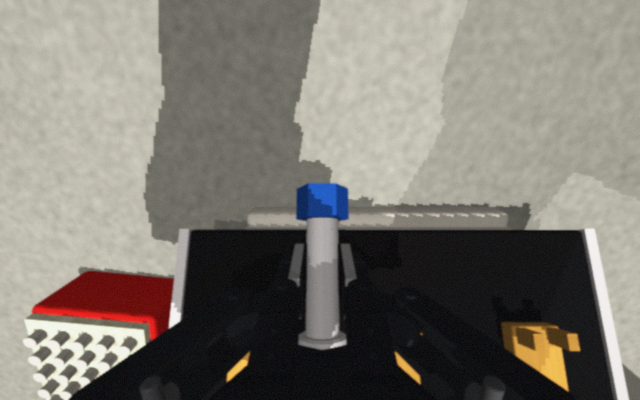

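Run:
```python
import cv2,numpy as np
a=cv2.imread("pics/b6wr.png");b=cv2.imread("pics/b4wr.png")
z=lambda i:cv2.resize(i[175:355,285:360],None,fx=5,fy=5,interpolation=2)[:600*2]
r=np.hstack([z(a),z(b)]);cv2.imwrite("pics/b6z.png",cv2.resize(r,None,fx=.66,fy=.66,interpolation=3)); print(r.shape)
```

```text
(900, 750, 3)
```

View pics/b6z.png

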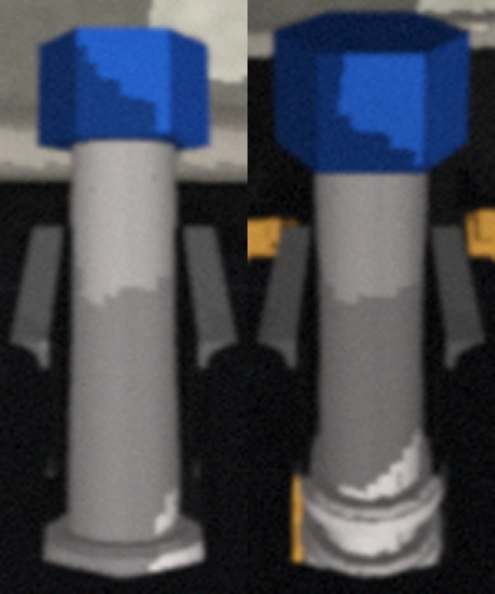

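Run:
```python
from h import *
M=np.load("M.npy"); c=vision.get_calibration("wrist")
def pt(v,w,W):
    Z=c['fx']*W/w; return (M@np.array([0,(v-c['cy'])/c['fy']*Z,Z,1]))[:3]
for nm,h,r in(("b6",(219.1,50.6),(342,48.5)),("b4",(222.5,58.5),(331,42.4))):
    H=pt(*h,30.02);G=pt(*r,26); d=G-H; print(nm,H.round(1),G.round(1),np.linalg.norm(d).round(1),"pitch",np.degrees(np.arctan2(-d[2],-d[0])).round(1))
# fixed axis passing tool (0,.,65): given row of head front -> solve offset & pitch with ridge row
from scipy.optimize import fsolve
def row(x,z):
    q=np.linalg.inv(M)@np.array([x,0,z,1]); return c['fy']*q[1]/q[2]+c['cy']
def f(p,hr,rr):
    s,t=p  # origin at s along axis (uphill +) from grip point ; tool x=-axis horiz
    X=lambda a:-(s+a)*np.cos(t); Z=lambda a:65-(s+a)*np.sin(t)
    return [row(X(-28),Z(-28))-hr,row(X(37.5 if 0 else 36),Z(36))-rr]
s,t=fsolve(f,[0,.4],args=(219.1,342)); print(s,np.degrees(t))
# b4: horizontal, head row only
for s in(-2,-1,0,1,2): print(s,row(-(s-28),65),row(-(s-46),65))
```

```text
b6 [20.3 -0.4 83.9] [-36.2  -0.4  48.2] 66.8 pitch 32.2
b4 [27.  -0.3 62.7] [-46.8  -0.4  67.3] 74.0 pitch -3.6
1.7305709135656047 35.590691924154974
-2 215.3428199234313 181.53878791002623
-1 217.14227990752312 183.4899631187445
0 218.93383549892332 185.43221471896115
1 220.71753866530557 187.36560378856657
2 222.49344091978895 189.29019084932082<stdin>:15: RuntimeWarning: The iteration is not making good progress, as measured by the 
 improvement from the last ten iterations.
```

```bash
python3 -m handwheel '[[0,0,-10,0,0.1],[0,0,-18,0,0.1],[0,0,-18,0,0.1],[0,0,-10,0,0.1],[0,0,-4,0,0.1]]'; python3 gp.py 631.8 -50.3 140 190.3 4
```

```text
time: 10.33
position: [592.5, -16.8, 197.7]
eef_rot: [0.281, -3.117, 0.009]
ft_force: [0.3, 0.5, -2.6]
grip_width: 0.198
grip pt [591.8 -17.2 132.7] zax [-0.011 -0.007 -1.   ] F [ 0.3  0.5 -2.6] w 0.198
pos [592.5 -16.8 197.7] psi -169.71 tilt 0.74 dpsi 0.0 j6 -14.8 t 10.33
[-8.3, -9.9, -1.9, -0.0]
[-8.3, -9.9, -1.9, -0.0]
[-8.3, -9.9, -1.9, -0.0]
[-8.3, -9.9, -1.9, -0.0]
```

```bash
python3 -m handwheel '[[-7,-9,-4,0,0.1],[-7,-9,-2,0,0.1],[-7,-8,-1,0,0.1],[-6,-6,0,0,0.1],[0,0,0,0,0.1],[0,0,0,0,0.1]]'; python3 gp.py 631.8 -50.3 131.7 190.3 2; python3 snap.py b7 scene side wrist;python3 - <<'E'
import cv2,numpy as np
b=cv2.imread("pics/b7si.png");c=cv2.imread("pics/b7sc.png")
cv2.imwrite("pics/b7m.png",np.hstack([cv2.resize(b[150:250,190:290],(400,400),interpolation=2),cv2.resize(c[225:325,235:335],(400,400),interpolation=2)]))
E
```

```text
time: 10.83
position: [626.1, -43.9, 207.3]
eef_rot: [0.283, -3.12, 0.009]
ft_force: [-0.2, -0.2, -1.9]
grip_width: 0.199
grip pt [625.6 -44.3 142.3] zax [-0.009 -0.007 -1.   ] F [-0.2 -0.2 -1.9] w 0.199
pos [626.1 -43.9 207.3] psi -169.65 tilt 0.63 dpsi -0.0 j6 -14.8 t 10.83
[-2.6, -3.5, 5.3, 0.0004]
[-2.6, -3.5, 5.3, 0.0004]
```

View pics/b7m.png

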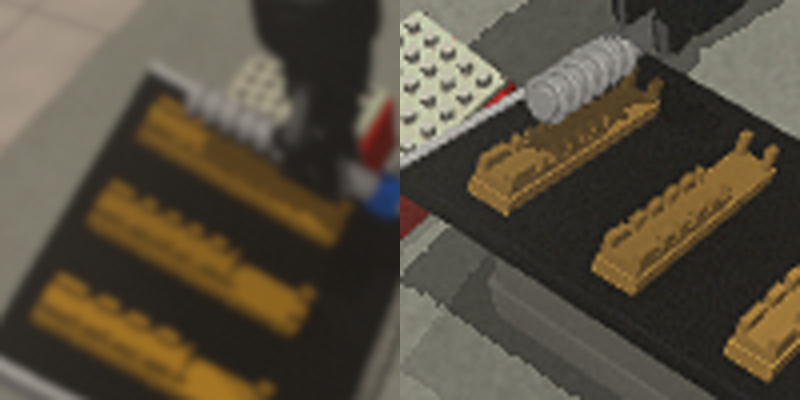

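View pics/b7wr.png

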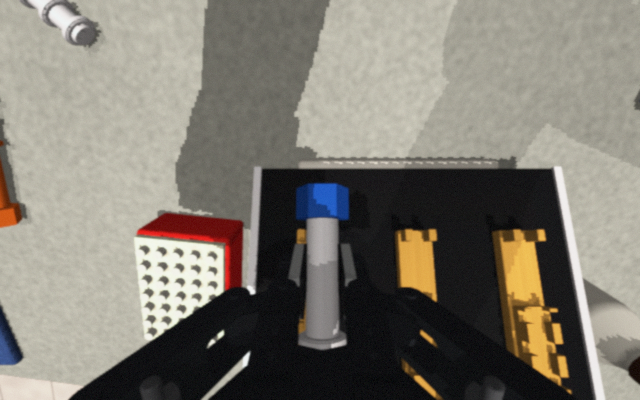

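```bash
python3 - <<'E'
from h import *
s=vision.get_calibration("scene");d=vision.get_calibration("side")
print(tri([(s,271.2,250.5),(d,238.7,174.3)]))
print(proj(s,(712.5,-28.5,193.3)),proj(d,(712.5,-28.5,193.3)))
E
python3 -m handwheel '[[-2.5,-3,3,0,0.1],[-2.5,-3,3,0,0.1],[-1,-1,2,0,0.1],[0,0,0,0,0.1],[0,0,0,0,0.1]]';python3 gp.py 637.9 -49.2 120.8 190.3 2
```

```text
(array([714.63789787, -26.35624114, 186.21231313]), [np.float64(0.540024320975202), np.float64(0.5400243209751715)])
(np.float64(271.079845871889), np.float64(247.51005570898658)) (np.float64(239.60926442745108), np.float64(171.74725679795324))
time: 11.4
position: [632.0, -48.8, 197.6]
eef_rot: [0.285, -3.117, 0.008]
ft_force: [0.0, -0.0, -2.6]
grip_width: 0.197
grip pt [631.3 -49.2 132.6] zax [-0.011 -0.006 -1.   ] F [ 0.  -0.  -2.6] w 0.197
pos [632.  -48.8 197.6] psi -169.55 tilt 0.74 dpsi -0.1 j6 -14.7 t 11.4
[-3.3, -0.6, 5.8, 0.0013]
[-3.3, -0.6, 5.8, 0.0013]
```

```bash
python3 -m handwheel '[[-3,-0.6,4.5,0,0.1],[-3,-0.6,4.5,0,0.1],[0,0,0,0,0.1]]';python3 gp.py 641 -48.7 115.4 190.3 2
```

```text
time: 11.65
position: [638.5, -48.9, 187.7]
eef_rot: [0.285, -3.117, 0.008]
ft_force: [-0.5, -0.4, -3.0]
grip_width: 0.2
grip pt [637.8 -49.3 122.7] zax [-0.011 -0.006 -1.   ] F [-0.5 -0.4 -3. ] w 0.2
pos [638.5 -48.9 187.7] psi -169.55 tilt 0.73 dpsi -0.1 j6 -14.6 t 11.65
[-1.7, 0.0, 3.6, 0.0013]
[-1.7, 0.0, 3.6, 0.0013]
```

```bash
python3 -m handwheel '[[-1.2,0,2.4,0,0.1],[-1.2,0,2.4,0,0.1],[-1.2,0,2.2,0,0.1],[0,0,0,0,0.1]]';python3 gp.py 644.1 -48.1 110 190.3 3; python3 snap.py b8 scene side;python3 - <<'E'
import cv2,numpy as np
b=cv2.imread("pics/b8si.png");c=cv2.imread("pics/b8sc.png")
cv2.imwrite("pics/b8m.png",np.hstack([cv2.resize(b[150:230,210:290],(400,400),interpolation=2),cv2.resize(c[225:305,235:315],(400,400),interpolation=2)]))
E
```

```text
time: 11.98
position: [642.0, -48.1, 179.3]
eef_rot: [0.285, -3.115, 0.008]
ft_force: [-0.3, -0.1, -1.3]
grip_width: 0.2
grip pt [641.2 -48.5 114.3] zax [-0.013 -0.006 -1.   ] F [-0.3 -0.1 -1.3] w 0.2
pos [642.  -48.1 179.3] psi -169.54 tilt 0.8 dpsi -0.2 j6 -14.5 t 11.98
[-1.0, -0.0, 1.4, 0.0009]
[-1.0, -0.0, 1.4, 0.0009]
[-1.0, -0.0, 1.4, 0.0009]
```

View pics/b8m.png

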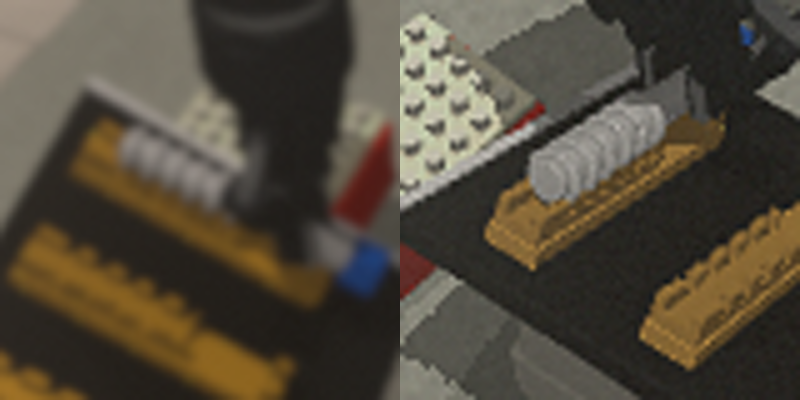

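```bash
python3 -m handwheel '[[-1,0,1.4,0,0.1],[-1,0,1.4,0,0.1],[0,0,0,0,0.1]]';python3 gp.py 644.1 -48.1 110 190.3 3;python3 -m handwheel '[[-0.7,0,1.2,0,0.1],[-0.5,0,1,0,0.1],[0,0,0,0,0.1]]';python3 gp.py 644.1 -48.1 110 190.3 3; python3 snap.py b9 scene side;python3 - <<'E'
import cv2,numpy as np
b=cv2.imread("pics/b9si.png");c=cv2.imread("pics/b9sc.png")
cv2.imwrite("pics/b9m.png",np.hstack([cv2.resize(b[150:230,210:290],(400,400),interpolation=2),cv2.resize(c[225:305,235:315],(400,400),interpolation=2)]))
E
```

```text
time: 12.33
position: [643.2, -47.9, 177.1]
eef_rot: [0.285, -3.114, 0.008]
ft_force: [-1.7, 0.2, -0.9]
grip_width: 0.198
grip pt [642.3 -48.3 112.1] zax [-0.014 -0.007 -1.   ] F [-1.7  0.2 -0.9] w 0.198
pos [643.2 -47.9 177.1] psi -169.56 tilt 0.88 dpsi -0.1 j6 -14.5 t 12.33
[-0.6, -0.0, 0.7, 0.0008]
[-0.6, -0.0, 0.7, 0.0008]
[-0.6, -0.0, 0.7, 0.0008]
time: 12.58
position: [644.0, -47.7, 175.1]
eef_rot: [0.284, -3.114, 0.008]
ft_force: [-2.5, -0.5, -0.0]
grip_width: 0.197
grip pt [643.1 -48.1 110.1] zax [-0.014 -0.007 -1.   ] F [-2.5 -0.5 -0. ] w 0.197
pos [644.  -47.7 175.1] psi -169.56 tilt 0.91 dpsi -0.1 j6 -14.5 t 12.58
[-0.3, -0.1, 0.0, 0.0008]
[-0.3, -0.1, 0.0, 0.0008]
[-0.3, -0.1, 0.0, 0.0008]
```

View pics/b9m.png

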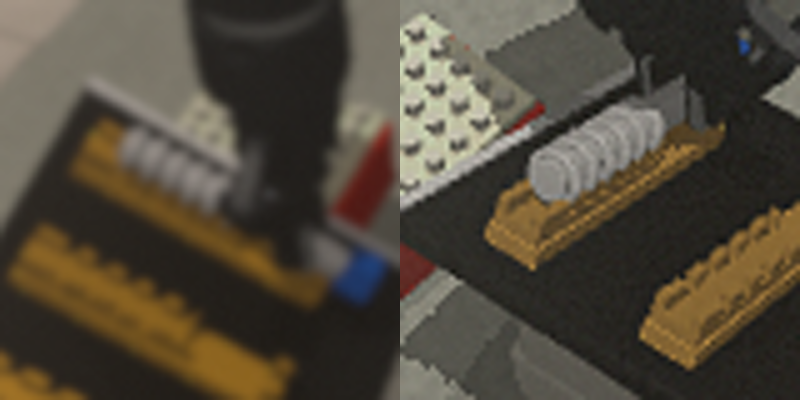

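Run:
```python
from h import *
s=vision.get_calibration("scene");d=vision.get_calibration("side")
print(tri([(s,264.4,260),(d,236,179.6)]))
for p in((731,-32.3,161),(728.6,-32.7,165.3)):print(proj(s,p),proj(d,p))
```

```text
(array([730.02953121, -32.34618418, 158.44061059]), [np.float64(2.1947306682535723), np.float64(2.1947306682535066)])
(np.float64(264.3686940157991), np.float64(260.65094941080173)) (np.float64(236.01422911552788), np.float64(178.08381755988532))
(np.float64(264.9232359189559), np.float64(258.6824987244527)) (np.float64(236.6502674615822), np.float64(177.03196874689547))
```

```bash
python3 -m handwheel '[[-0.3,0,1,0,0.1],[0,0,0.5,0,0.1],[0,0,0,0,0.1]]';python3 gp.py 644.1 -48.1 110 190.3 3
```

```text
time: 12.93
position: [644.1, -47.7, 175.0]
eef_rot: [0.284, -3.114, 0.009]
ft_force: [-3.6, -0.3, 0.0]
grip_width: 0.199
grip pt [643.2 -48.1 110. ] zax [-0.014 -0.007 -1.   ] F [-3.6 -0.3  0. ] w 0.199
pos [644.1 -47.7 175. ] psi -169.56 tilt 0.91 dpsi -0.1 j6 -14.5 t 12.93
[-0.3, -0.0, -0.0, 0.0008]
[-0.3, -0.0, -0.0, 0.0008]
[-0.3, -0.0, -0.0, 0.0008]
```

```bash
python3 -m handwheel '[[0,0,0,0,0.25],[0,0,0,0,0.3],[0,0,0,0,0.4],[0,0,0,0,0.45]]';python3 gp.py 644.1 -48.1 110 190.3 3|head -1;  python3 snap.py b10 wrist scene side;python3 - <<'E'
import cv2,numpy as np
b=cv2.imread("pics/b10si.png");c=cv2.imread("pics/b10sc.png");w=cv2.imread("pics/b10wr.png")
cv2.imwrite("pics/b10m.png",np.hstack([cv2.resize(b[150:230,210:290],(400,400),interpolation=2),cv2.resize(c[225:305,235:315],(400,400),interpolation=2)]))
E
```

```text
time: 13.27
position: [646.8, -47.8, 175.7]
eef_rot: [0.285, -3.12, 0.01]
ft_force: [0.2, 0.8, -2.0]
grip_width: 0.451
grip pt [646.3 -48.3 110.7] zax [-0.008 -0.007 -1.   ] F [ 0.2  0.8 -2. ] w 0.451
```

View pics/b10m.png

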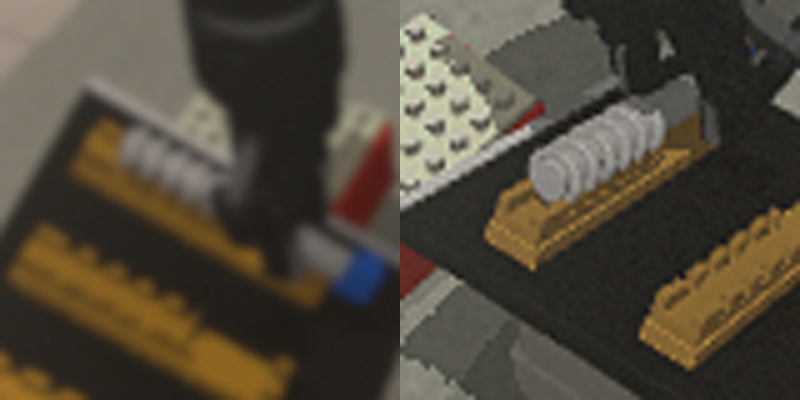

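View pics/b10wr.png

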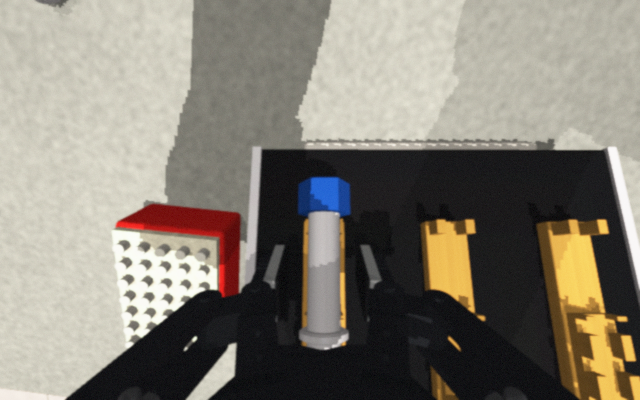

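```bash
python3 -m handwheel '[[0,0,-10,0,0.45],[0,0,-25,0,0.45],[0,0,-35,0,0.45],[-10,0,-30,0,0.45],[-20,0,-20,0,0.45],[-25,5,-8,0,0.45],[-15,5,0,0,0.45],[0,0,0,0,0.45]]'; python3 plan.py 700 0 320 190 1|head -1; python3 snap.py b11 wrist
python3 - <<'E'
import cv2,numpy as np
w=cv2.imread("pics/b11wr.png");print(w.shape)
cv2.imwrite("pics/b11z.png",cv2.resize(w[80:280,240:460],None,fx=3,fy=3,interpolation=2))
E
```

```text
time: 14.08
position: [714.9, -23.8, 313.7]
eef_rot: [0.282, -3.12, 0.009]
ft_force: [-0.2, -0.8, 0.5]
grip_width: 0.449
pos [714.9 -23.8 313.7] psi -169.66 tilt 0.61 dpsi -0.3 j6 -10.0 t 14.08
(400, 640, 3)
```

View pics/b11z.png

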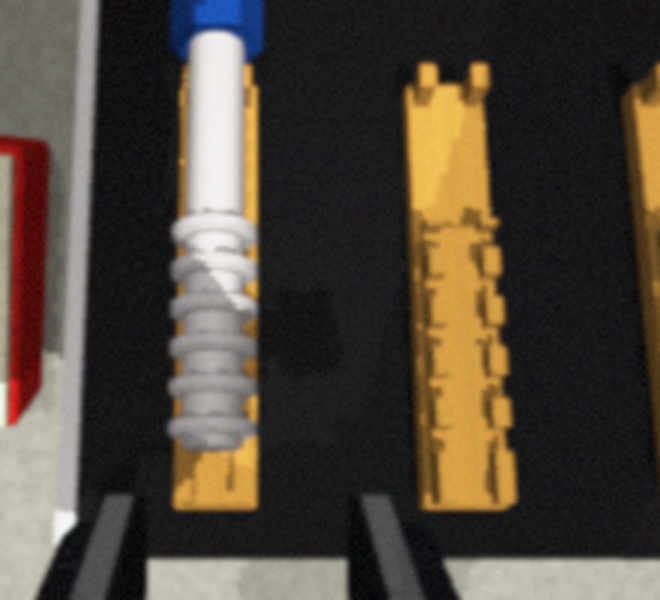

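```bash
cat > seat.py <<'E'
from h import *
yaw=np.radians(10.33); u=np.array([np.cos(yaw),np.sin(yaw),0]); c30,s30=np.cos(np.pi/6),.5
X=c30*u+np.array([0,0,s30]); Z=-s30*u+np.array([0,0,c30]); Y=np.cross(Z,X)
SEAT={"f":np.array([644.1,-48.1,109.2]),"m":np.array([629.9,28.7,109.2]),"c":np.array([616.1,105.6,109.2])}
def onplane(c,px,k,zn=0):
    o,d=ray(c,*px); t=((SEAT[k]+Z*zn-o)@Z)/(d@Z); p=o+d*t-SEAT[k]; return np.array([p@X,p@Y,p@Z]).round(1)
E
python3 - <<'E'
from seat import *
import pickle
a=pickle.load(open("b11wr.pkl","rb"))
f=lambda u,v:((u+.5)/3-.5+240,(v+.5)/3-.5+80)
for nm,(l,r,v) in {"r1":(172,255,231),"r2":(171,257,271),"r6":(169,257,432)}.items():
    A=onplane(a,f(l,v),"f");B=onplane(a,f(r,v),"f");print(nm,A,B,(B-A)[1])
print("post",onplane(a,f(185,66),"f",-6.7),onplane(a,f(250,66),"f",-6.7),"med post",onplane(a,f(428,64),"m",-6.7),onplane(a,f(479,64),"m",-6.7))
for r in ((430,218),(487,218)): print("med rail start",onplane(a,f(*r),"m",-6.7))
E
```

```text
r1 [ 36.9 -13.1   0. ] [36.9 12.4  0. ] 25.5
r2 [ 49.8 -13.1  -0. ] [49.8 13.  -0. ] 26.1
r6 [ 99.  -12.7  -0. ] [99. 13. -0.] 25.7
post [-23.4 -10.7  -6.7] [-23.5  10.8  -6.7] med post [-24.   -8.6  -6.7] [-24.    8.2  -6.7]
med rail start [ 30.1 -10.3  -6.7]
med rail start [30.1  7.7 -6.7]
```

Run:
```python
from seat import *
import pickle
a=pickle.load(open("b11wr.pkl","rb"))
im=cv2.imread("pics/b11wr.png")
z=cv2.resize(im[140:250,285:335],None,fx=7,fy=7,interpolation=2)
g=lambda p:(int(round((p[0]-285+.5)*7-.5)),int(round((p[1]-140+.5)*7-.5)))
for i in range(6):
    for s in(-1,1):
        p=SEAT["f"]+X*(36+12*i)+Y*13*s; cv2.circle(z,g(proj(a,p)),2,(0,0,255),-1)
        p=SEAT["f"]+X*(36+12*i)+Y*13*s+Z*5; cv2.circle(z,g(proj(a,p)),2,(0,255,0),-1)
p=SEAT["f"]+X*102;cv2.circle(z,g(proj(a,p)),2,(255,0,255),-1)
cv2.imwrite("pics/b11q.png",z)
```

```text
(no output)
```

View pics/b11q.png

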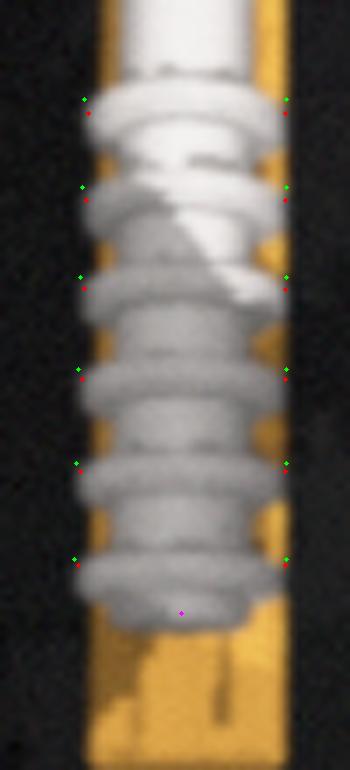

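```bash
python3 gp.py 470 275 180 277.1 14
```

```text
grip pt [713.5 -24.8 248.9] zax [-0.009 -0.007 -1.   ] F [-0.3 -0.2  1.2] w 0.454
pos [714.1 -24.4 313.9] psi -169.67 tilt 0.64 dpsi 86.8 j6 -66.8 t 14.13
[13.2, 24.2, 4.9, -0.1082]
[10.5, 25.5, 4.9, -0.1082]
[7.7, 26.5, 4.9, -0.1082]
[4.8, 27.2, 4.9, -0.1082]
[1.9, 27.5, 4.9, -0.1082]
[-1.1, 27.6, 4.9, -0.1082]
[-4.1, 27.3, 4.9, -0.1082]
[-7.0, 26.7, 4.9, -0.1082]
[-9.9, 25.8, 4.9, -0.1082]
[-12.6, 24.6, 4.9, -0.1082]
[-15.2, 23.1, 4.9, -0.1082]
[-17.6, 21.3, 4.9, -0.1082]
[-19.8, 19.3, 4.9, -0.1082]
[-21.7, 17.0, 4.9, -0.1082]
```

```bash
python3 -m handwheel '[[13,24,2,-0.108,0.5],[10.5,25.5,2,-0.108,0.5],[7.5,26.5,2,-0.108,0.5],[5,27,2,-0.108,0.5],[2,27.5,4,-0.108,0.5],[-1,27.5,6,-0.108,0.5],[-4,27,6,-0.108,0.5],[-7,26.5,6,-0.108,0.5]]'
python3 -m handwheel '[[-10,26,8,-0.108,0.5],[-12.5,24.5,8,-0.108,0.5],[-15,23,8,-0.108,0.5],[-16,19,6,-0.108,0.5],[-8,8,3,-0.108,0.5],[0,0,0,-0.1,0.5],[0,0,0,0,0.5]]'
python3 gp.py 470 275 60 277.1 5; python3 snap.py c1 wrist
```

```text
time: 14.8
position: [563.5, 141.3, 281.4]
eef_rot: [1.597, -2.687, 0.005]
ft_force: [0.3, 0.1, 0.0]
grip_width: 0.497
time: 15.38
position: [466.7, 232.6, 245.3]
eef_rot: [2.393, -1.995, -0.013]
ft_force: [-0.4, -0.2, 0.6]
grip_width: 0.498
grip pt [465.2 231.7 180.3] zax [-0.023 -0.014 -1.   ] F [-0.4 -0.2  0.6] w 0.498
pos [466.7 232.6 245.3] psi -79.63 tilt 1.56 dpsi -3.3 j6 -66.8 t 15.38
[-8.6, -3.1, 23.9, 0.0114]
[-8.6, -3.0, 23.9, 0.0114]
[-8.7, -2.9, 23.9, 0.0114]
[-8.7, -2.8, 23.9, 0.0114]
[-8.7, -2.7, 23.9, 0.0114]
```

View pics/c1wr.png

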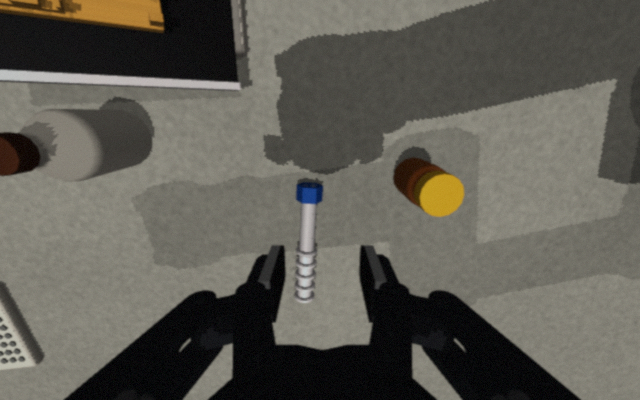

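Run:
```python
from h import *
import pickle
a=pickle.load(open("c1wr.pkl","rb"))
im=cv2.imread("pics/c1wr.png");b,m=blobs(im,(20,150,120),(35,255,255),100);print(b)
cv2.imwrite("pics/c1z.png",cv2.resize(im[175:310,275:340],None,fx=5,fy=5,interpolation=2))
print("vial",plane(a,*b[0][0],85)); sc=vision.get_calibration("scene");i0=cv2.imread("pics/scene0.png");b,m=blobs(i0,(20,150,120),(35,255,255),30);print(b,[plane(sc,*x[0],85).round(0) for x in b])
```

```text
[([441.3, 194.8], [419, 174, 45, 43, 1484])]
vial [362.51346859 200.43073723  85.        ]
[([456.7, 239.6], [448, 233, 18, 14, 191])] [array([361., 201.,  85.])]
```

View pics/c1z.png

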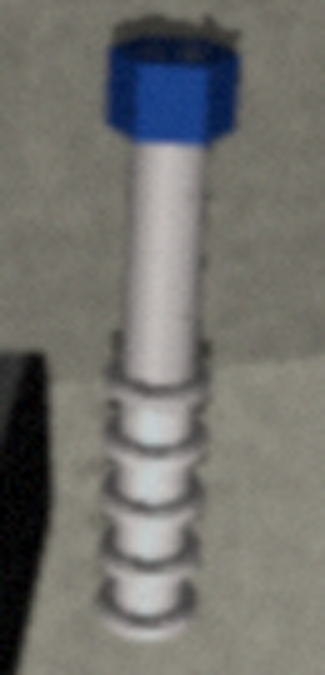

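```bash
cat > scr.py <<'E'
import sys,pickle
from h import *
def meas(pk,f,hd,r1,rN,xN):
    a=pickle.load(open(pk,"rb"))
    h,p,q=[plane(a,*f(*t),13) for t in(hd,r1,rN)]
    v=q-h;v/=np.linalg.norm(v); print("len h-r1 (64)",np.linalg.norm(p-h).round(1),"r1-rN",np.linalg.norm(q-p).round(1),"want",xN-36,"phi",np.degrees(np.arctan2(v[1],v[0])).round(1))
    print("O",(h+28*v).round(1),(p-36*v).round(1),(q-xN*v).round(1))
E
python3 - <<'E'
from scr import *
meas("c1wr.pkl",lambda u,v:((u+.5)/5-.5+275,(v+.5)/5-.5+175),(172,130),(158,382),(149.5,603),100)
a=pickle.load(open("c1wr.pkl","rb"));w=pickle.load(open("w1.pkl","rb"))
print(tri([(a,307.5,190.5),(w,486,206)]))
E
```

```text
len h-r1 (64) 64.2 r1-rN 63.1 want 64 phi 96.9
O [469.7 276.   13. ] [470.2 276.2  13. ] [469.8 275.3  13. ]
(array([475.52977633, 236.98621626,  14.4758003 ]), [np.float64(1.41581467673954), np.float64(1.4158146767394775)])
```

```bash
python3 -m handwheel '[[-8,-2.5,18,0.011,0.5],[-9,-3,24,0.011,0.5],[-9,-3,24,0.011,0.5],[-9,-3,24,0.011,0.5],[-5,-1,15,0.011,0.5],[0,0,0,0,0.5],[0,0,0,0,0.5]]'
python3 gp.py 469.9 275.9 13 276.9 4
```

```text
time: 16.02
position: [473.3, 268.8, 139.0]
eef_rot: [2.305, -2.102, -0.005]
ft_force: [-0.1, 0.2, 0.0]
grip_width: 0.495
grip pt [472.1 267.9  74. ] zax [-0.017 -0.014 -1.   ] F [-0.1  0.2  0. ] w 0.495
pos [473.3 268.8 139. ] psi -84.7 tilt 1.28 dpsi 1.6 j6 -66.4 t 16.02
[-2.2, 0.1, 15.2, -0.007]
[-2.2, 0.1, 15.2, -0.007]
[-2.2, 0.1, 15.2, -0.007]
[-2.2, 0.0, 15.2, -0.007]
```

```bash
python3 -m handwheel '[[-2,0.3,10,-0.006,0.5],[-2.2,0,13,-0.006,0.5],[-2.2,0,13,-0.006,0.5],[-1,0,8,-0.004,0.5],[0,0,0,0,0.5],[0,0,0,0,0.5]]'
python3 gp.py 469.9 275.9 13 276.9 2; python3 snap.py c2 wrist
python3 - <<'E'
import cv2
im=cv2.imread("pics/c2wr.png")
cv2.imwrite("pics/c2z.png",cv2.resize(im[165:345,280:370],None,fx=4,fy=4,interpolation=2))
E
```

```text
time: 16.52
position: [475.3, 273.9, 97.6]
eef_rot: [2.327, -2.088, 0.001]
ft_force: [0.2, -0.0, 0.7]
grip_width: 0.502
grip pt [474.6 273.2  32.6] zax [-0.01  -0.012 -1.   ] F [ 0.2 -0.   0.7] w 0.502
pos [475.3 273.9  97.6] psi -83.82 tilt 0.87 dpsi 0.7 j6 -66.4 t 16.52
[-1.7, 2.1, 9.8, -0.0063]
[-1.7, 2.1, 9.8, -0.0063]
```

View pics/c2z.png

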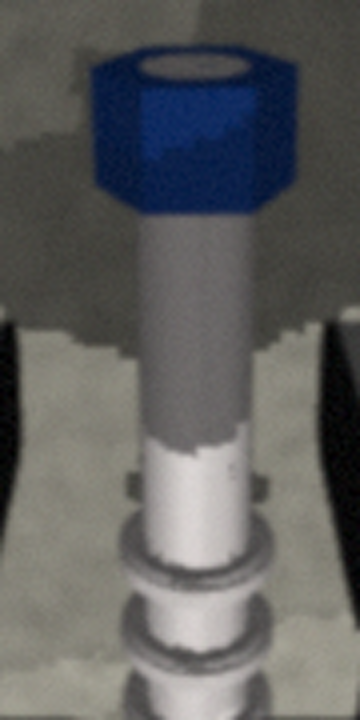

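Run:
```python
from scr import *
meas("c2wr.pkl",lambda u,v:((u+.5)/4-.5+280,(v+.5)/4-.5+165),(196,187),(196.5,549),(197,632),52)
```

```text
len h-r1 (64) 63.6 r1-rN 16.8 want 16 phi 96.7
O [470.1 275.6  13. ] [470.2 275.2  13. ] [470.1 276.   13. ]
```

```bash
python3 -m handwheel '[[-1,1.6,7,-0.005,0.5],[-1,1.6,7,-0.004,0.5],[0,0.5,4,0,0.5],[0,0,0,0,0.5]]' 20
python3 gp.py 470 275.7 12.5 276.8 2
```

```text
time: 16.9
position: [472.3, 275.7, 80.4]
eef_rot: [2.339, -2.08, 0.004]
ft_force: [0.2, 0.0, 1.0]
grip_width: 0.502
grip pt [471.9 275.   15.4] zax [-0.006 -0.01  -1.   ] F [0.2 0.  1. ] w 0.502
pos [472.3 275.7  80.4] psi -83.3 tilt 0.67 dpsi 0.1 j6 -66.4 t 16.9
[-0.5, 0.9, 1.4, -0.0009]
[-0.5, 0.9, 1.4, -0.0009]
```

```bash
python3 -m handwheel '[[-0.4,1,1.4,-0.001,0.5],[-0.3,0.8,1.2,-0.001,0.3],[0,0,0,0,0.15],[0,0,0,0,0.1],[0,0,0,0,0.1],[0,0,0,0,0.1],[0,0,0,0,0.1]]' 20
python3 gp.py 470 275.7 12.5 276.8 2|head -2;python3 snap.py c3 wrist
python3 - <<'E'
import cv2
im=cv2.imread("pics/c3wr.png")
cv2.imwrite("pics/c3z.png",cv2.resize(im[165:355,270:375],None,fx=4,fy=4,interpolation=2)[:700])
E
```

```text
time: 17.48
position: [470.0, 276.2, 77.4]
eef_rot: [2.341, -2.077, 0.004]
ft_force: [-0.3, -0.3, -0.6]
grip_width: 0.2
grip pt [469.6 275.5  12.4] zax [-0.006 -0.011 -1.   ] F [-0.3 -0.3 -0.6] w 0.2
pos [470.  276.2  77.4] psi -83.16 tilt 0.71 dpsi -0.0 j6 -66.4 t 17.48
```

View pics/c3z.png

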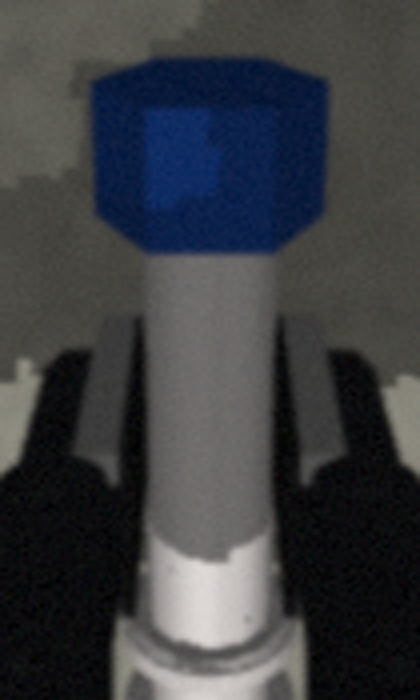

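```bash
python3 -m handwheel '[[0,0,-8,0,0.1],[0,0,-20,0,0.1],[0,0,-32,0,0.1],[0,0,-35,0,0.1],[0,0,-30,0,0.1],[0,0,-15,0,0.1]]' 20
python3 - <<'E'
from h import *
sc=vision.get_calibration("scene");print("bottle",plane(sc,375,335,130))
E
python3 gp.py 579 59 190 190.3 12
```

```text
time: 18.03
position: [466.3, 275.7, 218.8]
eef_rot: [2.33, -2.068, -0.007]
ft_force: [1.5, -0.4, -2.2]
grip_width: 0.201
bottle [682.27869398 218.71994111 130.        ]
grip pt [464.9 274.6 153.8] zax [-0.02  -0.017 -1.   ] F [ 1.5 -0.4 -2.2] w 0.201
pos [466.3 275.7 218.8] psi -83.17 tilt 1.5 dpsi -86.5 j6 -4.4 t 18.03
[19.0, -7.2, -2.9, 0.1258]
[17.9, -9.6, -2.9, 0.1258]
[16.6, -11.7, -2.9, 0.1258]
[15.0, -13.7, -2.9, 0.1258]
[13.2, -15.5, -2.9, 0.1258]
[11.1, -17.0, -2.9, 0.1258]
[8.9, -18.3, -2.9, 0.1258]
[6.5, -19.3, -2.9, 0.1258]
[4.0, -19.9, -2.9, 0.1258]
[1.5, -20.3, -2.9, 0.1258]
[-1.0, -20.3, -2.9, 0.1258]
[-3.6, -20.0, -2.9, 0.1258]
```

```bash
python3 -m handwheel '[[17,-7,-6,0.12,0.1],[18,-9.5,-6,0.12,0.1],[16.5,-11.5,-6,0.12,0.1],[15,-13.5,-5,0.12,0.1],[13,-15.5,-4,0.12,0.1],[11,-17,-3,0.12,0.1],[9,-18,-2,0.12,0.1],[6.5,-19,0,0.12,0.1]]'
python3 -m handwheel '[[4,-19.5,0,0.12,0.1],[1.5,-20,0,0.12,0.1],[-1,-17,0,0.12,0.1],[-1,-6,0,0.11,0.1],[0,0,0,0,0.1],[0,0,0,0,0.1]]'
python3 gp.py 579 59 130 190.3 5;python3 snap.py c4 wrist
```

```text
time: 18.7
position: [542.9, 133.8, 263.6]
eef_rot: [1.068, -2.938, 0.01]
ft_force: [0.6, 0.9, -2.2]
grip_width: 0.195
time: 19.2
position: [574.2, 71.2, 266.0]
eef_rot: [0.313, -3.112, 0.017]
ft_force: [0.4, 0.7, -2.1]
grip_width: 0.202
grip pt [573.4  70.4 201. ] zax [-0.013 -0.012 -1.   ] F [ 0.4  0.7 -2.1] w 0.202
pos [574.2  71.2 266. ] psi -168.53 tilt 1.02 dpsi -1.2 j6 -4.4 t 19.2
[-0.9, -2.3, 14.2, 0.0041]
[-0.9, -2.3, 14.2, 0.0041]
[-0.9, -2.3, 14.2, 0.0041]
[-0.9, -2.3, 14.2, 0.0041]
[-0.9, -2.3, 14.2, 0.0041]
```

View pics/c4wr.png

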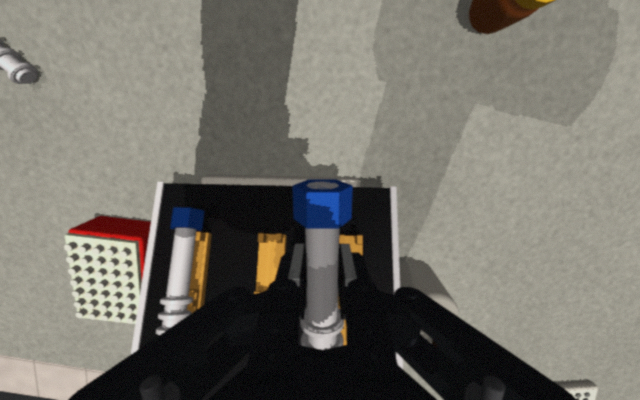

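```bash
python3 -m handwheel '[[-1,-2.5,12,0.003,0.1],[-1,-2.5,16,0.003,0.1],[-1,-2.5,16,0.003,0.1],[-1,-2,14,0.003,0.1],[0,0,8,0,0.1],[0,0,0,0,0.1]]'
python3 gp.py 579 59 118 190.3 5
```

```text
time: 19.75
position: [577.2, 66.8, 199.8]
eef_rot: [0.325, -3.112, 0.015]
ft_force: [-0.4, 0.3, -1.8]
grip_width: 0.199
grip pt [576.4  66.1 134.8] zax [-0.011 -0.011 -1.   ] F [-0.4  0.3 -1.8] w 0.199
pos [577.2  66.8 199.8] psi -168.09 tilt 0.9 dpsi -1.6 j6 -4.4 t 19.75
[-0.3, -1.5, 3.4, 0.0056]
[-0.3, -1.5, 3.4, 0.0056]
[-0.3, -1.5, 3.4, 0.0056]
[-0.3, -1.5, 3.4, 0.0056]
[-0.3, -1.5, 3.4, 0.0056]
```

```bash
python3 -m handwheel '[[-0.4,-2,4,0.008,0.1],[-0.4,-2,4,0.008,0.1],[-0.4,-2,4,0.008,0.1],[-0.3,-1.5,4,0.004,0.1],[0,0,3,0,0.1]]'
python3 gp.py 579 59 118 190.3 5|head -2;python3 -m handwheel '[[0,0,4,0.004,0.1],[0,0,5,0,0.1],[0,0,5,0,0.1],[0,0,5,0,0.1],[0,0,5,0,0.1]]';python3 gp.py 579 59 68 190.3 5
```

```text
time: 20.17
position: [580.4, 60.8, 182.1]
eef_rot: [0.285, -3.119, 0.015]
ft_force: [-2.7, -1.0, 0.6]
grip_width: 0.202
grip pt [579.8  60.1 117.1] zax [-0.009 -0.01  -1.   ] F [-2.7 -1.   0.6] w 0.202
pos [580.4  60.8 182.1] psi -169.54 tilt 0.79 dpsi -0.2 j6 -4.4 t 20.17
time: 20.58
position: [580.1, 60.5, 157.0]
eef_rot: [0.279, -3.12, 0.014]
ft_force: [-0.7, 0.9, -0.4]
grip_width: 0.202
grip pt [579.6  59.9  92. ] zax [-0.008 -0.01  -1.   ] F [-0.7  0.9 -0.4] w 0.202
pos [580.1  60.5 157. ] psi -169.79 tilt 0.72 dpsi 0.1 j6 -4.4 t 20.58
[0.1, -0.1, 4.8, -0.0003]
[0.1, -0.1, 4.8, -0.0003]
[0.1, -0.1, 4.8, -0.0003]
[0.1, -0.1, 4.8, -0.0003]
[0.1, -0.1, 4.8, -0.0003]
```

```bash
python3 -m handwheel '[[0,0,5,0,0.1],[0,0,5,0,0.1],[0,0,5,0,0.1],[0,0,4.5,0,0.1],[0,0,3,0,0.1],[0,0,1,0,0.1],[0,0,0,0,0.1]]';python3 gp.py 579 59 68 190.3 5|head -2;python3 snap.py c6 wrist
```

```text
time: 21.17
position: [581.9, 60.2, 130.8]
eef_rot: [0.279, -3.124, 0.015]
ft_force: [-0.1, 0.1, 2.0]
grip_width: 0.203
grip pt [581.6  59.5  65.8] zax [-0.004 -0.01  -1.   ] F [-0.1  0.1  2. ] w 0.203
pos [581.9  60.2 130.8] psi -169.8 tilt 0.61 dpsi 0.1 j6 -4.4 t 21.17
```

View pics/c6wr.png

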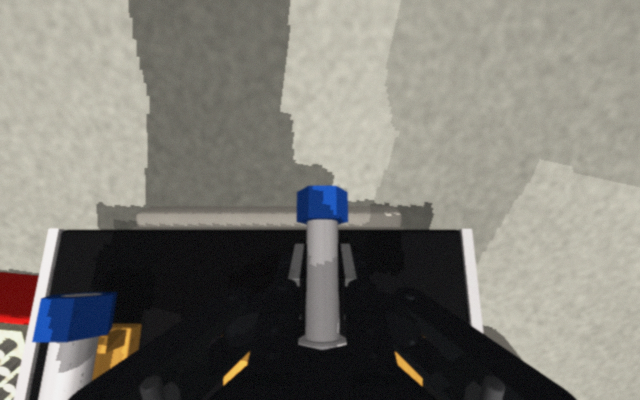

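```bash
python3 -m handwheel '[[0,0,-10,0,0.1],[0,0,-18,0,0.1],[0,0,-18,0,0.1],[0,0,-14,0,0.1],[0,0,-6,0,0.1],[0,0,0,0,0.1]]'; python3 gp.py 617.6 26.5 140 190.3 4
```

```text
time: 21.72
position: [580.4, 60.5, 200.4]
eef_rot: [0.278, -3.119, 0.016]
ft_force: [0.4, 0.1, -2.3]
grip_width: 0.201
grip pt [579.8  59.8 135.4] zax [-0.009 -0.011 -1.   ] F [ 0.4  0.1 -2.3] w 0.201
pos [580.4  60.5 200.4] psi -169.83 tilt 0.81 dpsi 0.1 j6 -7.8 t 21.72
[-7.8, -9.9, -1.1, -0.0006]
[-7.8, -9.9, -1.1, -0.0006]
[-7.8, -9.9, -1.1, -0.0006]
[-7.8, -9.9, -1.1, -0.0006]
```

```bash
python3 -m handwheel '[[-7,-9,-3,0,0.1],[-8,-10,-2,0,0.1],[-8,-10,-1,0,0.1],[-6,-7.5,0,0,0.1],[0,0,0,0,0.1],[0,0,0,0,0.1]]'; python3 gp.py 617.6 26.5 131 190.3 2; python3 snap.py c7 scene side;python3 - <<'E'
import cv2,numpy as np
b=cv2.imread("pics/c7si.png");c=cv2.imread("pics/c7sc.png")
cv2.imwrite("pics/c7m.png",np.hstack([cv2.resize(b[160:260,190:290],(400,400),interpolation=2),cv2.resize(c[235:335,255:355],(400,400),interpolation=2)]))
E
```

```text
time: 22.22
position: [614.8, 29.1, 204.6]
eef_rot: [0.279, -3.115, 0.015]
ft_force: [-0.5, 0.5, -2.7]
grip_width: 0.196
grip pt [614.   28.4 139.6] zax [-0.013 -0.011 -1.   ] F [-0.5  0.5 -2.7] w 0.196
pos [614.8  29.1 204.6] psi -169.78 tilt 0.95 dpsi 0.1 j6 -7.8 t 22.22
[-1.7, -1.2, 4.3, -0.0007]
[-1.7, -1.2, 4.3, -0.0007]
```

View pics/c7m.png

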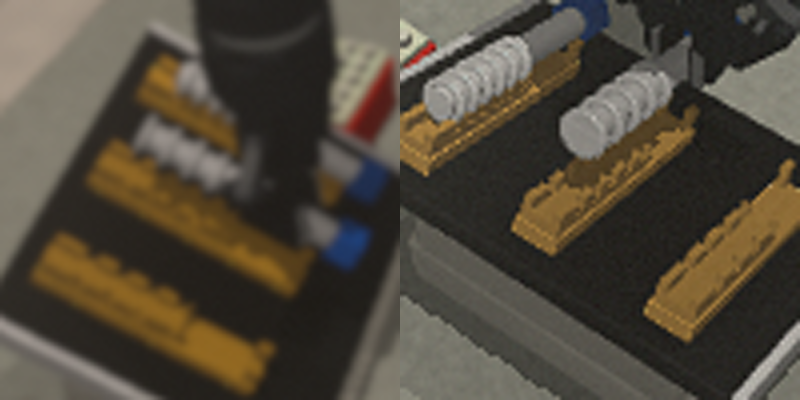

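```bash
python3 -m handwheel '[[-2.2,-1.2,4,0,0.1],[-3,-0.8,4.5,0,0.1],[-3,0,4.5,0,0.1],[-2,0,4,0,0.1],[0,0,0,0,0.1]]'; python3 gp.py 626.8 28.2 114.9 190.3 2
```

```text
time: 22.73
position: [623.8, 30.7, 185.0]
eef_rot: [0.282, -3.113, 0.013]
ft_force: [0.3, -0.2, -2.6]
grip_width: 0.199
grip pt [622.8  30.  120. ] zax [-0.015 -0.01  -1.   ] F [ 0.3 -0.2 -2.6] w 0.199
pos [623.8  30.7 185. ] psi -169.64 tilt 1.04 dpsi -0.1 j6 -7.7 t 22.73
[-1.9, -1.3, 2.5, 0.0005]
[-1.9, -1.3, 2.5, 0.0005]
```

```bash
python3 -m handwheel '[[-1.8,-1.5,2.2,0,0.1],[-1.8,-1.5,2.2,0,0.1],[0,0,0,0,0.1]]'; python3 gp.py 629.6 28.6 109.5 190.3 3;python3 snap.py c8 scene side;python3 - <<'E'
import cv2,numpy as np
b=cv2.imread("pics/c8si.png");c=cv2.imread("pics/c8sc.png")
cv2.imwrite("pics/c8m.png",np.hstack([cv2.resize(b[160:240,200:280],(400,400),interpolation=2),cv2.resize(c[245:325,265:345],(400,400),interpolation=2)]))
E
```

```text
time: 22.98
position: [627.9, 28.6, 179.5]
eef_rot: [0.283, -3.112, 0.013]
ft_force: [0.6, -0.6, -0.8]
grip_width: 0.199
grip pt [626.8  28.  114.5] zax [-0.016 -0.01  -1.   ] F [ 0.6 -0.6 -0.8] w 0.199
pos [627.9  28.6 179.5] psi -169.6 tilt 1.09 dpsi -0.1 j6 -7.6 t 22.98
[-1.0, 0.0, 1.6, 0.0006]
[-1.0, 0.0, 1.6, 0.0006]
[-1.0, 0.0, 1.6, 0.0006]
```

View pics/c8m.png

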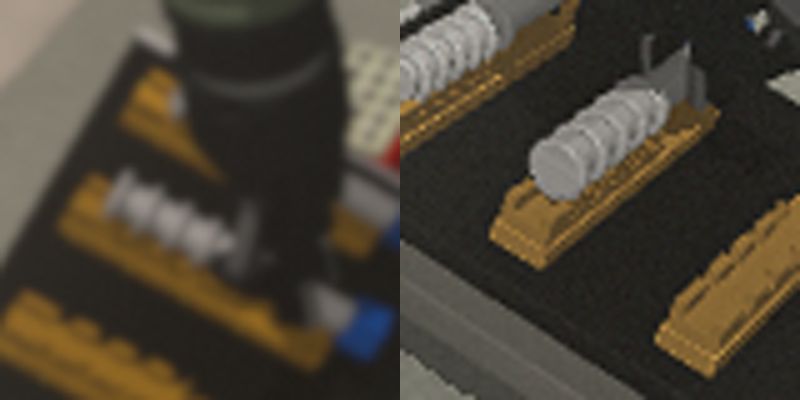

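```bash
python3 -m handwheel '[[-1,0,1.6,0,0.1],[-1,0,1.6,0,0.1],[0,0,0,0,0.1]]'; python3 gp.py 629.6 28.6 109.5 190.3 3; python3 -m handwheel '[[-0.7,0,1.4,0,0.1],[-0.7,0,1.2,0,0.1],[0,0,0,0,0.1]]'; python3 gp.py 629.6 28.6 109.5 190.3 3
```

```text
time: 23.33
position: [628.9, 28.8, 177.4]
eef_rot: [0.283, -3.11, 0.014]
ft_force: [-2.2, -0.6, 0.2]
grip_width: 0.2
grip pt [627.8  28.1 112.4] zax [-0.017 -0.01  -1.   ] F [-2.2 -0.6  0.2] w 0.2
pos [628.9  28.8 177.4] psi -169.61 tilt 1.16 dpsi -0.1 j6 -7.6 t 23.33
[-0.6, 0.1, 1.0, 0.0005]
[-0.6, 0.1, 1.0, 0.0005]
[-0.6, 0.1, 1.0, 0.0005]
time: 23.58
position: [629.4, 29.0, 176.2]
eef_rot: [0.283, -3.109, 0.014]
ft_force: [-2.7, -0.6, 1.5]
grip_width: 0.204
grip pt [628.1  28.3 111.2] zax [-0.019 -0.011 -1.   ] F [-2.7 -0.6  1.5] w 0.204
pos [629.4  29.  176.2] psi -169.62 tilt 1.23 dpsi -0.1 j6 -7.6 t 23.58
[-0.5, 0.0, 0.6, 0.0005]
[-0.5, 0.0, 0.6, 0.0005]
[-0.5, 0.0, 0.6, 0.0005]
```

```bash
python3 snap.py c9 scene side;python3 - <<'E'
import cv2,numpy as np
from seat import *
b=cv2.imread("pics/c9si.png");c=cv2.imread("pics/c9sc.png")
s=vision.get_calibration("scene");d=vision.get_calibration("side")
A=cv2.resize(b[160:240,200:280],(480,480),interpolation=2);B=cv2.resize(c[245:325,265:345],(480,480),interpolation=2)
for zn,col in((0,(0,0,255)),(5,(0,255,0))):
    p=SEAT["m"]+X*102+Z*zn
    for im,cal,o in((A,d,(200,160)),(B,s,(265,245))):
        q=proj(cal,p); cv2.circle(im,(int((q[0]-o[0]+.5)*6-.5),int((q[1]-o[1]+.5)*6-.5)),3,col,-1)
cv2.imwrite("pics/c9m.png",np.hstack([cv2.resize(A,(390,390)),cv2.resize(B,(390,390))]))
E
```

```text
(no output)
```

View pics/c9m.png

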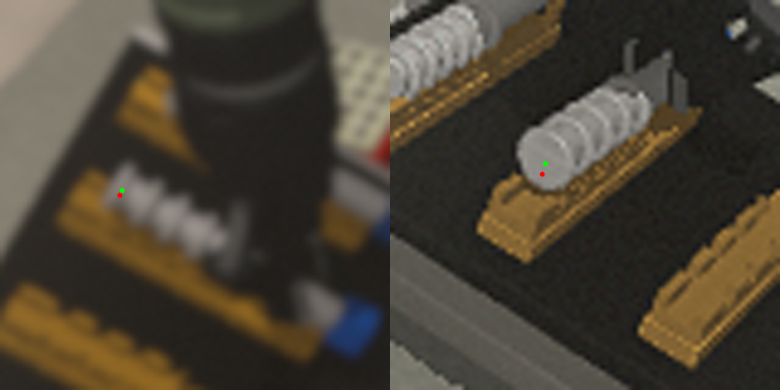

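Run:
```python
from seat import *
s=vision.get_calibration("scene");d=vision.get_calibration("side")
for sp,dp in (((297.2,277.8),(223.6,197.3)),((297.2,278.5),(224.5,198))):
    p,e=tri([(s,*sp),(d,*dp)]); q=p-SEAT["m"]; print(p.round(1),np.round(e,1),(q@X).round(1),(q@Y).round(1),(q@Z).round(1))
# fine, for reference
p,e=tri([(s,264.4,260),(d,236,179.6)]); q=p-SEAT["f"]; print((q@X).round(1),(q@Y).round(1),(q@Z).round(1))
im=cv2.imread("pics/c9sc.png");cv2.imwrite("pics/c9q.png",cv2.resize(im[260:300,280:330],None,fx=14,fy=14,interpolation=2))
```

```text
[715.   46.6 171.1] [0.4 0.4] 106.2 2.4 10.2
[714.4  45.4 167.1] [1. 1.] 103.6 1.3 7.1
100.3 0.1 -1.0
```

View pics/c9q.png

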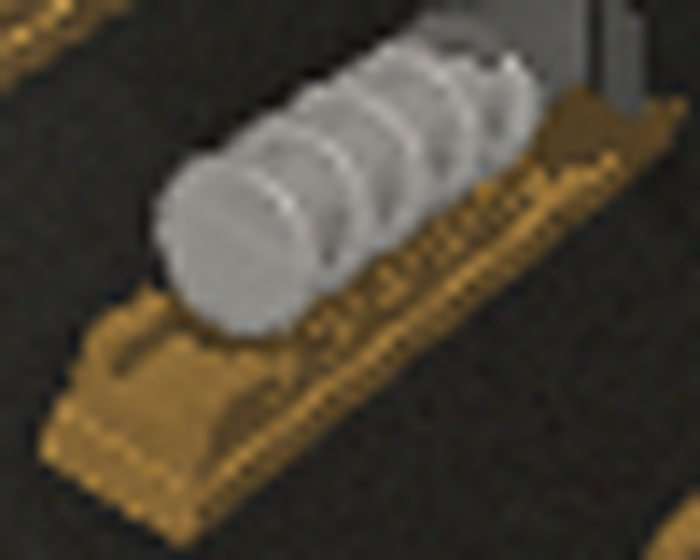

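```bash
python3 snap.py c9 wrist
python3 - <<'E'
import cv2
im=cv2.imread("pics/c9wr.png")
cv2.imwrite("pics/c9z.png",cv2.resize(im[165:355,270:375],None,fx=4,fy=4,interpolation=2))
E
```

```text
(no output)
```

View pics/c9z.png

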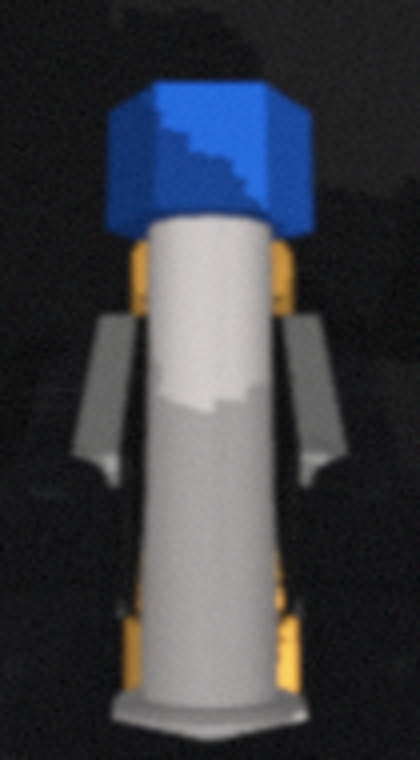

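```bash
cat > held.py <<'E'
from h import *
from scipy.optimize import least_squares
M=np.load("M.npy"); Mi=np.linalg.inv(M); c=vision.get_calibration("wrist")
def pr(x,y,z):
    q=Mi@np.array([x,y,z,1]); return c['fx']*q[0]/q[2]+c['cx'],c['fy']*q[1]/q[2]+c['cy']
def solve(front,back,r1,wf=None,D=None):
    def res(p):
        s,t=p[:2]; d=p[2] if D is None else D
        P=lambda a,y:pr(-(s+a)*np.cos(t),y,d-(s+a)*np.sin(t))
        o=[]
        if front: o.append(P(-28,0)[1]-front)
        if back: o.append(P(-46,0)[1]-back)
        if r1: o.append(P(36,0)[1]-r1)
        if wf: o.append(P(-28,15.0)[0]-P(-28,-15.0)[0]-wf)
        return o
    r=least_squares(res,[0,.45]+([65] if D is None else [])); return r.x[0].round(2),np.degrees(r.x[1]).round(1),r.x[2:].round(1),np.round(r.fun,1)
E
python3 - <<'E'
from held import *
print("c9",solve(223.1,196.1,342.6,51.5),solve(223.1,196.1,None,51.5,D=65),solve(223.1,None,342.6,51.5,D=65))
# predicted rows for s=0,t=30..32
for t in (26,29,32):
  for s in(0,2):
    P=lambda a:pr(-(s+a)*np.cos(np.radians(t)),0,65-(s+a)*np.sin(np.radians(t)))[1]; w=lambda a:pr(-(s+a)*np.cos(np.radians(t)),15,65-(s+a)*np.sin(np.radians(t)))[0]-pr(-(s+a)*np.cos(np.radians(t)),-15,65-(s+a)*np.sin(np.radians(t)))[0]
    print(t,s,np.round([P(-28),P(-46),P(36),w(-28),w(-46)],1))
E
```

```text
c9 (np.float64(1.56), np.float64(46.6), array([64.6]), array([-0.6,  0.1,  0.4, -1.1])) (np.float64(3.01), np.float64(42.7), array([], dtype=float64), array([ 0.3, -0.3, -0.6])) (np.float64(1.86), np.float64(46.5), array([], dtype=float64), array([-0.4,  0.4, -1.2]))
26 0 [215.5 184.2 334.8  53.1  52.3]
26 2 [219.  187.6 338.8  53.2  52.4]
29 0 [215.8 185.1 335.9  52.6  51.5]
29 2 [219.3 188.4 340.   52.7  51.6]
32 0 [216.2 186.2 336.9  52.1  50.8]
32 2 [219.6 189.5 341.1  52.3  50.9]
```

```bash
python3 -m handwheel '[[1.5,0,-2.6,0,0.1],[1.3,0,0.2,0,0.1],[1.3,0,0.2,0,0.1],[0,0,0,0,0.1],[0,0,0,0,0.1]]'; python3 gp.py 627 28.2 108 190.3 3
```

```text
time: 24.15
position: [626.7, 28.3, 177.3]
eef_rot: [0.283, -3.112, 0.014]
ft_force: [0.1, -0.5, -2.5]
grip_width: 0.2
grip pt [625.7  27.7 112.3] zax [-0.015 -0.01  -1.   ] F [ 0.1 -0.5 -2.5] w 0.2
pos [626.7  28.3 177.3] psi -169.61 tilt 1.06 dpsi -0.1 j6 -7.7 t 24.15
[-0.5, 0.1, 1.4, 0.0005]
[-0.5, 0.1, 1.4, 0.0005]
[-0.5, 0.1, 1.4, 0.0005]
```

```bash
python3 -m handwheel '[[-0.4,0,1.5,0,0.1],[-0.5,0,1.4,0,0.1],[0,0,0,0,0.1]]'; python3 gp.py 627 28.2 108 190.3 3|head -1; python3 -m handwheel '[[-0.6,0,1.2,0,0.1],[-0.6,0,1,0,0.1],[0,0,0,0,0.1]]'; python3 gp.py 627 28.2 108 190.3 3;python3 snap.py c10 scene side;python3 - <<'E'
import cv2,numpy as np
b=cv2.imread("pics/c10si.png");c=cv2.imread("pics/c10sc.png")
cv2.imwrite("pics/c10m.png",np.hstack([cv2.resize(b[160:240,200:280],(390,390),interpolation=2),cv2.resize(c[245:325,265:345],(390,390),interpolation=2)]))
E
```

```text
time: 24.4
position: [627.6, 28.7, 174.1]
eef_rot: [0.283, -3.112, 0.013]
ft_force: [-1.7, -0.3, -0.0]
grip_width: 0.196
grip pt [626.5  28.1 109.1] zax [-0.016 -0.009 -1.   ] F [-1.7 -0.3 -0. ] w 0.196
time: 24.65
position: [628.1, 28.9, 173.6]
eef_rot: [0.283, -3.111, 0.014]
ft_force: [-2.4, 1.0, -0.3]
grip_width: 0.198
grip pt [627.   28.3 108.6] zax [-0.017 -0.01  -1.   ] F [-2.4  1.  -0.3] w 0.198
pos [628.1  28.9 173.6] psi -169.59 tilt 1.11 dpsi -0.1 j6 -7.7 t 24.65
[0.0, -0.0, 0.2, 0.0006]
[0.0, -0.0, 0.2, 0.0006]
[0.0, -0.0, 0.2, 0.0006]
```

View pics/c10m.png

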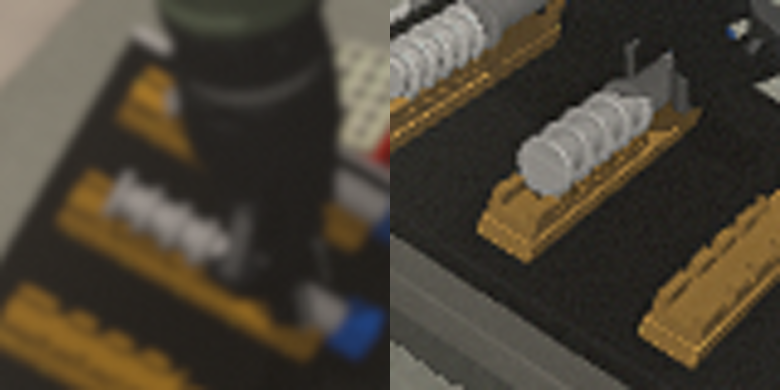

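```bash
python3 -m handwheel '[[-0.3,0,2,0,0.1],[-0.3,0,2,0,0.1],[0,0,0,0,0.1]]'; python3 gp.py 627 28.2 108 190.3 3|head -1; python3 -m handwheel '[[-0.3,0,3,0,0.1],[-0.3,0,3,0,0.1]]'; python3 gp.py 627 28.2 108 190.3 3|head -1;python3 snap.py c11 scene;python3 - <<'E'
import cv2,numpy as np
b=cv2.imread("pics/c10sc.png");c=cv2.imread("pics/c11sc.png")
cv2.imwrite("pics/c11m.png",np.hstack([cv2.resize(b[260:300,285:325],(390,390),interpolation=2),cv2.resize(c[260:300,285:325],(390,390),interpolation=2)]))
E
```

```text
time: 25.0
position: [628.2, 29.0, 173.4]
eef_rot: [0.284, -3.112, 0.015]
ft_force: [-2.8, -0.1, -2.3]
grip_width: 0.196
grip pt [627.2  28.2 108.5] zax [-0.015 -0.011 -1.   ] F [-2.8 -0.1 -2.3] w 0.196
time: 25.17
position: [628.7, 29.0, 172.3]
eef_rot: [0.284, -3.114, 0.016]
ft_force: [-11.2, 0.0, 26.7]
grip_width: 0.197
grip pt [627.9  28.3 107.3] zax [-0.013 -0.012 -1.   ] F [-11.2   0.   26.7] w 0.197
```

View pics/c11m.png

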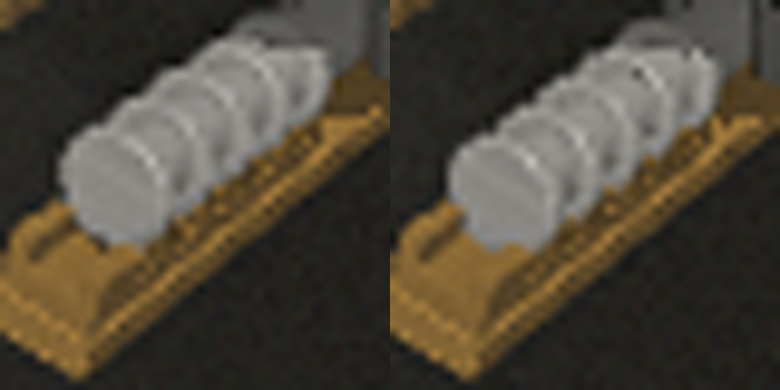

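```bash
python3 -m handwheel '[[0,0,-1,0,0.1],[0,0,-0.5,0,0.1]]'; python3 gp.py 627 28.2 108 190.3 3|head -1
```

```text
time: 25.38
position: [628.8, 29.0, 174.7]
eef_rot: [0.284, -3.116, 0.017]
ft_force: [-0.6, 0.1, -2.1]
grip_width: 0.199
grip pt [628.   28.3 109.7] zax [-0.012 -0.012 -1.   ] F [-0.6  0.1 -2.1] w 0.199
```

```bash
python3 -m handwheel '[[-0.2,0,0.9,0,0.1],[0,0,0.4,0,0.1],[0,0,0,0,0.1]]'; python3 gp.py 627 28.2 108 190.3 3|head -1; python3 snap.py c12 scene wrist;python3 - <<'E'
import cv2,numpy as np
b=cv2.imread("pics/c12wr.png");c=cv2.imread("pics/c12sc.png")
cv2.imwrite("pics/c12m.png",np.hstack([cv2.resize(b[165:355,270:375],(315,570),interpolation=2)[:390],cv2.resize(c[260:300,285:325],(390,390),interpolation=2)]))
E
```

```text
time: 25.63
position: [629.2, 29.3, 173.5]
eef_rot: [0.284, -3.116, 0.016]
ft_force: [-3.9, 1.1, 4.1]
grip_width: 0.203
grip pt [628.4  28.5 108.6] zax [-0.012 -0.011 -1.   ] F [-3.9  1.1  4.1] w 0.203
```

View pics/c12m.png

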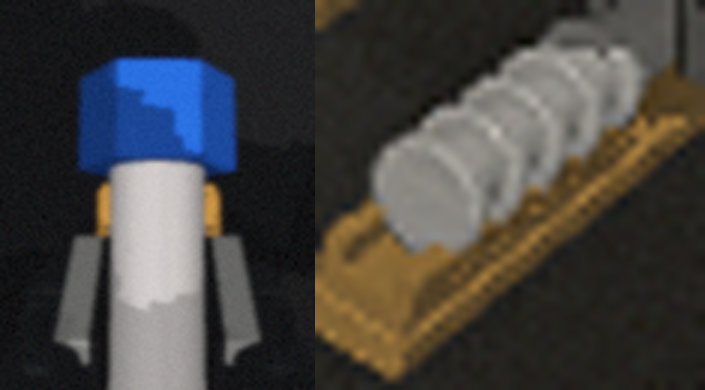

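```bash
python3 -m handwheel '[[0,0,-0.3,0,0.25],[0,0,0,0,0.3],[0,0,0,0,0.4],[0,0,0,0,0.45]]';python3 gp.py 627 28.2 108 190.3 3|head -1
python3 -m handwheel '[[0,0,-10,0,0.45],[0,0,-25,0,0.45],[0,0,-35,0,0.45],[-10,0,-30,0,0.45],[-20,-3,-20,0,0.45],[-25,-5,-8,0,0.45],[-15,-5,0,0,0.45],[0,0,0,0,0.45]]'; python3 snap.py c13 wrist
python3 - <<'E'
from seat import *
import pickle
a=pickle.load(open("c13wr.pkl","rb"))
im=cv2.imread("pics/c13wr.png")
F=5;x0,y0,x1,y1=265,135,375,255
z=cv2.resize(im[y0:y1,x0:x1],None,fx=F,fy=F,interpolation=2)
g=lambda p:(int(round((p[0]-x0+.5)*F-.5)),int(round((p[1]-y0+.5)*F-.5)))
for k,n,pt in(("f",6,12),("m",5,16)):
  for i in range(n):
    for s in(-1,1):
        for zn,col in((0,(0,0,255)),(5,(0,255,0))):
            cv2.circle(z,g(proj(a,SEAT[k]+X*(36+pt*i)+Y*13*s+Z*zn)),2,col,-1)
cv2.imwrite("pics/c13q.png",z)
E
```

```text
time: 26.07
position: [630.9, 29.0, 172.7]
eef_rot: [0.284, -3.119, 0.017]
ft_force: [0.2, 1.0, 0.8]
grip_width: 0.454
grip pt [630.3  28.2 107.7] zax [-0.009 -0.012 -1.   ] F [0.2 1.  0.8] w 0.454
time: 26.73
position: [704.2, 30.6, 309.6]
eef_rot: [0.284, -3.119, 0.017]
ft_force: [-0.7, -0.3, -0.9]
grip_width: 0.452
```

View pics/c13q.png

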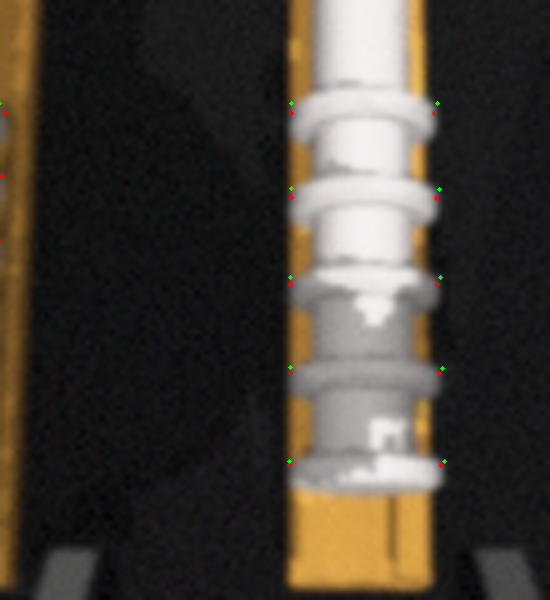

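View pics/c13wr.png

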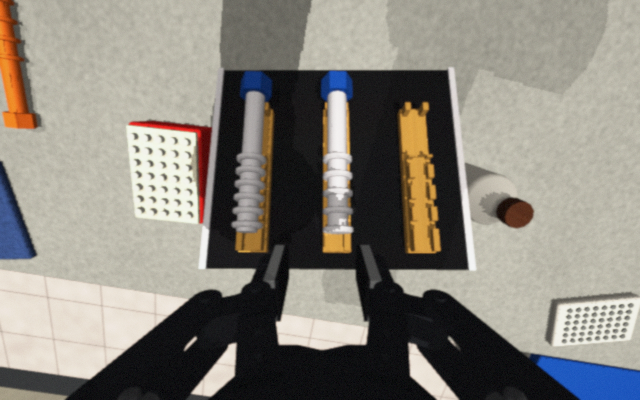

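```bash
python3 snap.py c14 scene side
python3 - <<'E'
from seat import *
A=[]
for n,f in(("scene","c14sc"),("side","c14si")):
    c=vision.get_calibration(n); im=cv2.imread(f"pics/{f}.png")
    ctr=proj(c,(SEAT["f"]+SEAT["m"])/2+X*60); x0,y0=int(ctr[0])-35,int(ctr[1])-35; F=5.6
    z=cv2.resize(im[y0:y0+70,x0:x0+70],None,fx=F,fy=F,interpolation=2)
    for k,xr in(("f",96),("m",100)):
        for zn,col in((0,(0,0,255)),(5,(0,255,0))):
            q=proj(c,SEAT[k]+X*102+Z*zn); cv2.circle(z,(int((q[0]-x0+.5)*F),int((q[1]-y0+.5)*F)),2,col,-1)
    A.append(z)
cv2.imwrite("pics/c14q.png",np.hstack(A))
E
```

```text
(no output)
```

View pics/c14q.png

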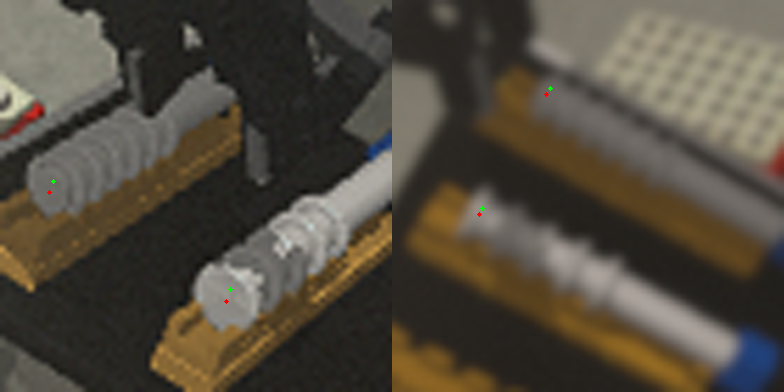

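Run:
```python
from seat import *
A=[]
for k in"fm":
    c=vision.get_calibration("scene"); im=cv2.imread("pics/c14sc.png")
    ctr=proj(c,SEAT[k]+X*95); x0,y0=int(ctr[0])-14,int(ctr[1])-14; F=14
    z=cv2.resize(im[y0:y0+28,x0:x0+28],None,fx=F,fy=F,interpolation=2)
    P=lambda p:(lambda q:(int((q[0]-x0+.5)*F),int((q[1]-y0+.5)*F)))(proj(c,p))
    for zn,col in((0,(0,0,255)),(5,(0,255,0))):
        xr=102 if k=="f" else 101.5; r=9 if k=="f" else 13
        pts=np.array([P(SEAT[k]+X*(xr+0)+Z*zn+r*(np.cos(t)*Y+np.sin(t)*Z)) for t in np.linspace(0,6.283,40)])
        cv2.polylines(z,[pts],True,col,1)
    A.append(z)
cv2.imwrite("pics/c14r.png",np.hstack(A))
```

```text
(no output)
```

View pics/c14r.png

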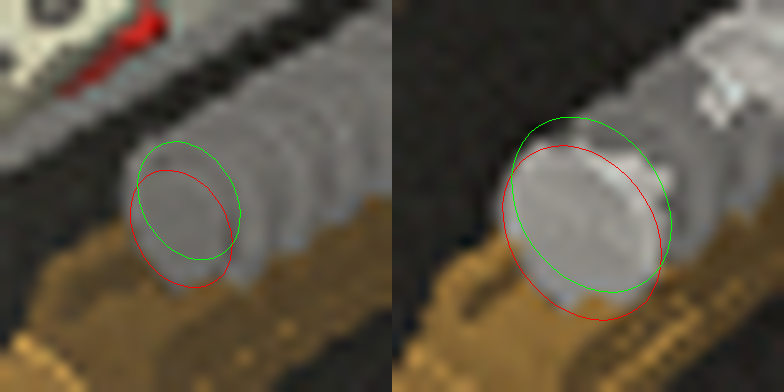

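```bash
python3 gp.py 466 -354 190 237.5 13
```

```text
grip pt [700.2  30.4 243.1] zax [-0.013 -0.011 -1.   ] F [0.2 0.5 0.1] w 0.452
pos [701.1  31.1 308.1] psi -169.56 tilt 1.0 dpsi 47.1 j6 -94.6 t 26.88
[23.0, -25.8, 4.7, -0.0632]
[24.6, -24.3, 4.7, -0.0632]
[26.1, -22.7, 4.7, -0.0632]
[27.5, -21.0, 4.7, -0.0632]
[28.7, -19.2, 4.7, -0.0632]
[29.9, -17.4, 4.7, -0.0632]
[30.9, -15.4, 4.7, -0.0632]
[31.8, -13.4, 4.7, -0.0632]
[32.6, -11.4, 4.7, -0.0632]
[33.3, -9.3, 4.7, -0.0632]
[33.8, -7.2, 4.7, -0.0632]
[34.2, -5.1, 4.7, -0.0632]
[34.4, -2.9, 4.7, -0.0632]
```

```bash
python3 -m handwheel '[[18,-22,0,-0.063,0.5],[24.5,-24.5,0,-0.063,0.5],[26,-22.5,2,-0.063,0.5],[27.5,-21,4,-0.063,0.5],[28.5,-19,5,-0.063,0.5],[30,-17.5,6,-0.063,0.5],[31,-15.5,6,-0.063,0.5],[32,-13.5,6,-0.063,0.5]]'
python3 -m handwheel '[[32.5,-11.5,6,-0.063,0.5],[33,-9,6,-0.063,0.5],[31,-7,6,-0.063,0.5],[24,-4,5,-0.063,0.5],[8,0,2,-0.03,0.5],[0,0,0,0,0.5],[0,0,0,0,0.5]]'
python3 gp.py 466 -354 70 237.5 5; python3 snap.py a1 wrist
```

```text
time: 27.55
position: [550.2, -199.7, 278.3]
eef_rot: [1.106, -2.914, -0.005]
ft_force: [0.3, -0.3, 0.3]
grip_width: 0.499
time: 28.13
position: [467.0, -319.3, 250.6]
eef_rot: [1.509, -2.72, -0.03]
ft_force: [0.4, 0.7, -0.3]
grip_width: 0.505
grip pt [ 464.6 -319.2  185.6] zax [-0.037  0.002 -0.999] F [ 0.4  0.7 -0.3] w 0.505
pos [ 467.  -319.3  250.6] psi -121.94 tilt 2.1 dpsi -0.6 j6 -94.6 t 28.13
[5.3, -4.7, 23.1, 0.002]
[5.3, -4.7, 23.1, 0.002]
[5.3, -4.7, 23.1, 0.002]
[5.3, -4.7, 23.1, 0.002]
[5.3, -4.7, 23.1, 0.002]
```

View pics/a1wr.png

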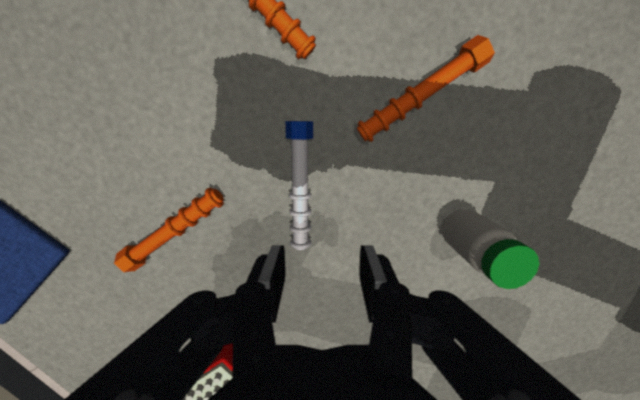

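Run:
```python
from h import *
im=cv2.imread("pics/a1wr.png")
cv2.imwrite("pics/a1z.png",cv2.resize(im[115:255,270:330],None,fx=5,fy=5,interpolation=2))
b,m=blobs(im,(40,150,60),(80,255,255),100)
import pickle;a=pickle.load(open("a1wr.pkl","rb"))
print([plane(a,*x[0],100).round(0) for x in b])
```

```text
[array([ 341., -178.,  100.])]
```

View pics/a1z.png

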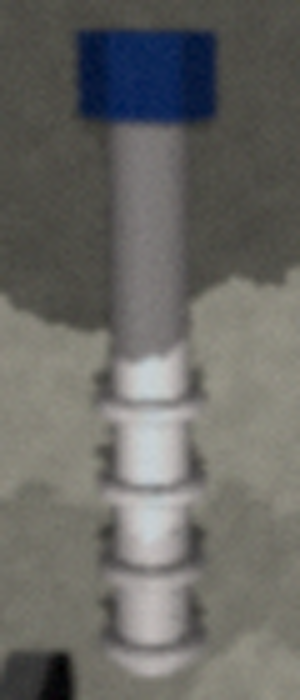

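Run:
```python
from scr import *
meas("a1wr.pkl",lambda u,v:((u+.5)/5-.5+270,(v+.5)/5-.5+115),(147,115),(151,404),(153,645),96)
a=pickle.load(open("a1wr.pkl","rb"));w=pickle.load(open("w1.pkl","rb"))
print(tri([(a,299.5,130),(w,33,77)]))
```

```text
len h-r1 (64) 65.1 r1-rN 61.1 want 60 phi 57.3
O [ 466.8 -353.8   13. ] [ 467.2 -352.8   13. ] [ 468. -352.   13.]
(array([ 446.43747298, -383.716839  ,   14.33990335]), [np.float64(0.3011616840445625), np.float64(0.3011616840445904)])
```

```bash
python3 gp.py 467.2 -353 55 237.3 5; python3 -m handwheel '[[4,-3.5,18,0.001,0.5],[5.5,-4.5,24,0.001,0.5],[5.5,-4.5,24,0.001,0.5],[5.5,-4.5,24,0.001,0.5],[4,-3,16,0,0.5],[0,0,0,0,0.5],[0,0,0,0,0.5]]'
python3 gp.py 467.2 -353 13 237.3 4
```

```text
grip pt [ 464.7 -318.9  185.6] zax [-0.037  0.002 -0.999] F [-0.5  0.6  0. ] w 0.502
pos [ 467.1 -319.   250.6] psi -121.9 tilt 2.12 dpsi -0.8 j6 -94.2 t 28.18
[5.1, -4.9, 26.1, 0.0028]
[5.0, -4.9, 26.1, 0.0028]
[5.0, -4.9, 26.1, 0.0028]
[5.0, -4.9, 26.1, 0.0028]
[5.0, -4.9, 26.1, 0.0028]
time: 28.77
position: [472.2, -342.5, 144.2]
eef_rot: [1.517, -2.719, -0.025]
ft_force: [0.9, -0.7, 0.2]
grip_width: 0.5
grip pt [ 470.1 -342.4   79.2] zax [-0.032  0.    -0.999] F [ 0.9 -0.7  0.2] w 0.5
pos [ 472.2 -342.5  144.2] psi -121.66 tilt 1.83 dpsi -1.0 j6 -94.2 t 28.77
[2.4, -1.2, 16.6, 0.0045]
[2.4, -1.2, 16.6, 0.0045]
[2.4, -1.2, 16.6, 0.0045]
[2.3, -1.2, 16.6, 0.0045]
```

```bash
python3 -m handwheel '[[2.3,-1.2,12,0.005,0.5],[2.4,-1.2,14,0.005,0.5],[2.4,-1.2,14,0.005,0.5],[1,-0.6,6,0.003,0.5],[0,0,0,0,0.5],[0,0,0,0,0.5]]'
python3 gp.py 467.2 -353 12.5 237.3 2; python3 snap.py a2 wrist
python3 - <<'E'
import cv2
im=cv2.imread("pics/a2wr.png")
cv2.imwrite("pics/a2z.png",cv2.resize(im[165:345,275:375],None,fx=4,fy=4,interpolation=2))
E
```

```text
time: 29.27
position: [474.2, -349.9, 101.0]
eef_rot: [1.499, -2.733, -0.013]
ft_force: [-0.8, -0.1, 0.2]
grip_width: 0.501
grip pt [ 472.5 -350.2   36. ] zax [-0.026 -0.004 -1.   ] F [-0.8 -0.1  0.2] w 0.501
pos [ 474.2 -349.9  101. ] psi -122.5 tilt 1.49 dpsi -0.2 j6 -94.2 t 29.27
[2.4, 1.3, 11.8, 0.0018]
[2.4, 1.2, 11.8, 0.0018]
```

View pics/a2z.png

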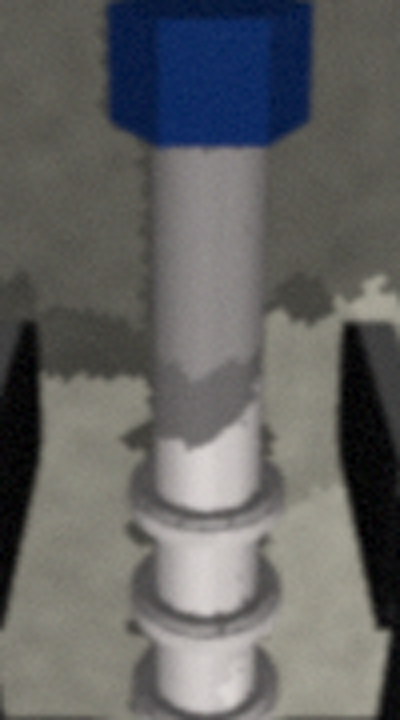

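```bash
python3 - <<'E'
from scr import *
meas("a2wr.pkl",lambda u,v:((u+.5)/4-.5+275,(v+.5)/4-.5+165),(210,122),(207,492),(206,592),56)
E
python3 -m handwheel '[[1.8,1.2,8,0.002,0.5],[1.8,1,8,0,0.5],[0.6,0,4,0,0.5],[0,0,0,0,0.5]]' 20
python3 gp.py 467.2 -353 12.5 237.3 2
```

```text
len h-r1 (64) 63.8 r1-rN 19.9 want 20 phi 57.3
O [ 466.9 -353.6   13. ] [ 466.7 -353.7   13. ] [ 466.7 -353.8   13. ]
time: 29.65
position: [470.5, -353.3, 82.1]
eef_rot: [1.498, -2.735, -0.006]
ft_force: [-0.3, 0.3, -0.4]
grip_width: 0.502
grip pt [ 469.1 -353.8   17.1] zax [-0.022 -0.008 -1.   ] F [-0.3  0.3 -0.4] w 0.502
pos [ 470.5 -353.3   82.1] psi -122.59 tilt 1.34 dpsi -0.1 j6 -94.2 t 29.65
[0.1, 1.0, 2.3, 0.0009]
[0.1, 1.0, 2.3, 0.0009]
```

```bash
python3 -m handwheel '[[0.5,1,2.2,0.001,0.5],[0.5,0.8,2,0.001,0.3],[0,0,0,0,0.15],[0,0,0,0,0.1],[0,0,0,0,0.1],[0,0,0,0,0.1],[0,0,0,0,0.1]]' 20
python3 gp.py 466.8 -353.7 12.5 237.3 2|head -2;python3 snap.py a3 wrist
python3 - <<'E'
import cv2
im=cv2.imread("pics/a3wr.png")
cv2.imwrite("pics/a3z.png",cv2.resize(im[165:355,270:375],None,fx=4,fy=4,interpolation=2)[:700])
E
```

```text
time: 30.23
position: [467.8, -353.2, 77.4]
eef_rot: [1.494, -2.737, -0.007]
ft_force: [-0.9, -0.1, -0.8]
grip_width: 0.198
grip pt [ 466.4 -353.7   12.4] zax [-0.023 -0.007 -1.   ] F [-0.9 -0.1 -0.8] w 0.198
pos [ 467.8 -353.2   77.4] psi -122.74 tilt 1.36 dpsi 0.0 j6 -94.3 t 30.23
```

View pics/a3z.png

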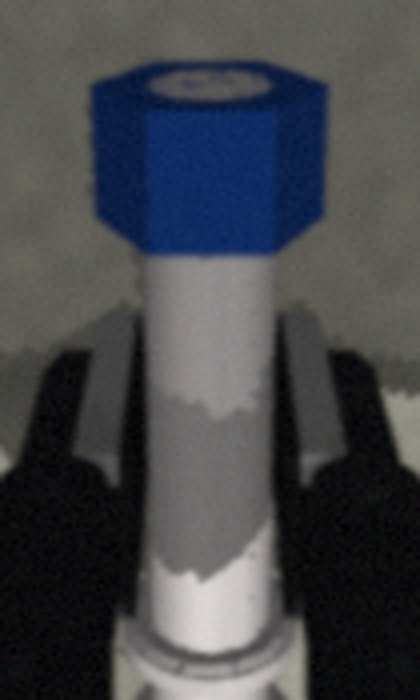

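```bash
python3 -m handwheel '[[0,0,-8,0,0.1],[0,0,-20,0,0.1],[0,0,-32,0,0.1],[0,0,-35,0,0.1],[0,0,-30,0,0.1],[0,0,-15,0,0.1]]' 20
python3 gp.py 558 55 185 190.3 14
```

```text
time: 30.78
position: [467.5, -348.7, 218.0]
eef_rot: [1.492, -2.733, -0.031]
ft_force: [0.6, -0.3, -2.8]
grip_width: 0.201
grip pt [ 465.3 -348.4  153. ] zax [-0.034  0.004 -0.999] F [ 0.6 -0.3 -2.8] w 0.201
pos [ 467.5 -348.7  218. ] psi -122.73 tilt 1.96 dpsi -47.0 j6 -4.7 t 30.78
[-27.8, 10.1, -2.4, 0.0585]
[-27.1, 11.7, -2.4, 0.0585]
[-26.4, 13.3, -2.4, 0.0585]
[-25.6, 14.8, -2.4, 0.0585]
[-24.7, 16.3, -2.4, 0.0585]
[-23.7, 17.7, -2.4, 0.0585]
[-22.6, 19.0, -2.4, 0.0585]
[-21.5, 20.3, -2.4, 0.0585]
[-20.2, 21.5, -2.4, 0.0585]
[-18.9, 22.7, -2.4, 0.0585]
[-17.6, 23.8, -2.4, 0.0585]
[-16.2, 24.7, -2.4, 0.0585]
[-14.7, 25.7, -2.4, 0.0585]
[-13.2, 26.5, -2.4, 0.0585]
```

```bash
python3 -m handwheel '[[-22,8,-5,0.058,0.1],[-27,11.5,-6,0.058,0.1],[-26.5,13,-6,0.058,0.1],[-25.5,15,-5,0.058,0.1],[-24.5,16,-4,0.058,0.1],[-23.5,17.5,-3,0.058,0.1],[-22.5,19,-2,0.058,0.1],[-21.5,20.5,-1,0.058,0.1]]'
python3 -m handwheel '[[-20,21.5,0,0.058,0.1],[-19,22.5,0,0.058,0.1],[-17.5,23,0,0.058,0.1],[-15,22,0,0.058,0.1],[-8,12,0,0.058,0.1],[0,0,0,0.04,0.1],[0,0,0,0,0.1],[0,0,0,0,0.1]]'
python3 gp.py 558 55 120 190.3 5; python3 snap.py a4 wrist
```

```text
time: 31.45
position: [523.9, -124.0, 259.6]
eef_rot: [0.773, -3.02, 0.001]
ft_force: [0.4, 0.4, -2.4]
grip_width: 0.197
time: 32.12
position: [557.8, 14.7, 261.5]
eef_rot: [0.256, -3.108, 0.003]
ft_force: [0.2, 0.7, -3.9]
grip_width: 0.199
grip pt [556.2  14.4 196.5] zax [-0.023 -0.004 -1.   ] F [ 0.2  0.7 -3.9] w 0.199
pos [557.8  14.7 261.5] psi -170.6 tilt 1.35 dpsi 0.9 j6 -4.7 t 32.12
[-2.0, 7.9, 15.3, -0.0031]
[-2.1, 7.9, 15.3, -0.0031]
[-2.1, 7.9, 15.3, -0.0031]
[-2.1, 7.9, 15.3, -0.0031]
[-2.1, 7.9, 15.3, -0.0031]
```

View pics/a4wr.png

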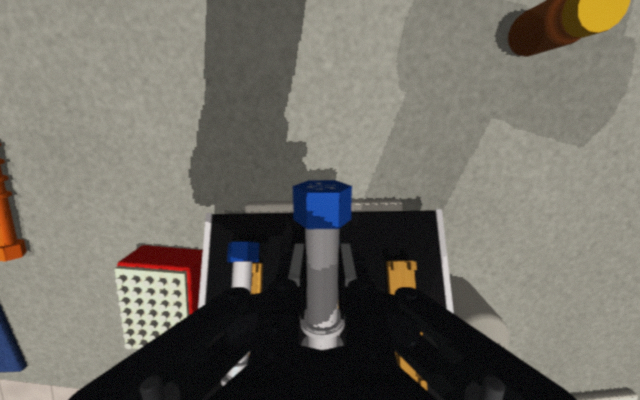

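```bash
python3 -m handwheel '[[-1,9,0,-0.003,0.1],[-1,10,0,-0.003,0.1],[-1,10,5,-0.003,0.1],[-1,7,12,-0.003,0.1],[-1,2,16,0,0.1],[0,0,16,0,0.1],[0,0,8,0,0.1],[0,0,0,0,0.1]]'
python3 gp.py 558 55 112 190.3 4
```

```text
time: 32.83
position: [554.1, 56.5, 202.5]
eef_rot: [0.276, -3.108, 0.001]
ft_force: [-0.1, 0.4, -2.3]
grip_width: 0.205
grip pt [552.7  56.4 137.5] zax [-0.021 -0.003 -1.   ] F [-0.1  0.4 -2.3] w 0.205
pos [554.1  56.5 202.5] psi -169.86 tilt 1.23 dpsi 0.2 j6 -4.7 t 32.83
[-1.4, -0.6, 6.4, -0.0007]
[-1.4, -0.6, 6.4, -0.0007]
[-1.4, -0.6, 6.4, -0.0007]
[-1.4, -0.6, 6.4, -0.0007]
```

```bash
python3 -m handwheel '[[-1.4,-0.6,6,0,0.1],[-1.4,-0.6,6,0,0.1],[-1,-0.6,6,0,0.1],[-0.5,0,5,0,0.1],[0,0,4,0,0.1],[0,0,4,0,0.1],[-0.3,0,4,0,0.1]]'
python3 gp.py 558 55 112 190.3 4|head -2; python3 -m handwheel '[[-0.6,0,4.5,0,0.1],[-0.9,0,4.5,0,0.1]]';python3 gp.py 558 55 112 190.3 4|head -2
```

```text
time: 33.42
position: [559.8, 55.4, 166.5]
eef_rot: [0.275, -3.111, 0.002]
ft_force: [-2.9, -0.3, -0.5]
grip_width: 0.196
grip pt [558.7  55.3 101.6] zax [-0.018 -0.003 -1.   ] F [-2.9 -0.3 -0.5] w 0.196
pos [559.8  55.4 166.5] psi -169.88 tilt 1.06 dpsi 0.2 j6 -4.7 t 33.42
time: 33.58
position: [559.8, 55.5, 156.7]
eef_rot: [0.275, -3.108, 0.002]
ft_force: [-3.4, -0.5, -0.9]
grip_width: 0.196
grip pt [558.4  55.3  91.7] zax [-0.021 -0.003 -1.   ] F [-3.4 -0.5 -0.9] w 0.196
pos [559.8  55.5 156.7] psi -169.89 tilt 1.23 dpsi 0.2 j6 -4.7 t 33.58
```

```bash
python3 -m handwheel '[[-1.4,0,5,0,0.1],[-1.8,0,5,0,0.1],[-2.2,0,5,0,0.1],[-2.5,0,5,0,0.1],[0,0,0,0,0.1]]'
python3 gp.py 567 57 62 190.3 4
```

```text
time: 34.0
position: [567.0, 56.8, 133.2]
eef_rot: [0.274, -3.106, 0.002]
ft_force: [-2.0, -0.2, -1.2]
grip_width: 0.198
grip pt [565.5  56.6  68.2] zax [-0.023 -0.003 -1.   ] F [-2.  -0.2 -1.2] w 0.198
pos [567.   56.8 133.2] psi -169.91 tilt 1.34 dpsi 0.2 j6 -4.6 t 34.0
[-0.4, 0.0, 1.5, -0.0009]
[-0.4, 0.0, 1.5, -0.0009]
[-0.4, 0.0, 1.5, -0.0009]
[-0.4, 0.0, 1.5, -0.0009]
```

```bash
python3 -m handwheel '[[-1.5,0,3,0,0.1],[-1.5,0,3,0,0.1],[0,0,0,0,0.1]]'
python3 gp.py 567 57 62 190.3 4|head -2;python3 snap.py a6 wrist side
python3 - <<'E'
import cv2,numpy as np
im=cv2.imread("pics/a6wr.png");b=cv2.imread("pics/a6si.png")
cv2.imwrite("pics/a6z.png",np.hstack([cv2.resize(im[165:355,270:375],None,fx=3,fy=3,interpolation=2),cv2.resize(b[170:310,190:310],(480,560),interpolation=2)[:570] if 0 else cv2.resize(b[170:312,190:310],(482,570),interpolation=2)]))
E
```

```text
time: 34.25
position: [570.5, 57.4, 126.5]
eef_rot: [0.274, -3.107, 0.002]
ft_force: [-2.3, -0.9, 0.0]
grip_width: 0.199
grip pt [569.1  57.2  61.5] zax [-0.023 -0.003 -1.   ] F [-2.3 -0.9  0. ] w 0.199
pos [570.5  57.4 126.5] psi -169.92 tilt 1.32 dpsi 0.2 j6 -4.6 t 34.25
```

View pics/a6z.png

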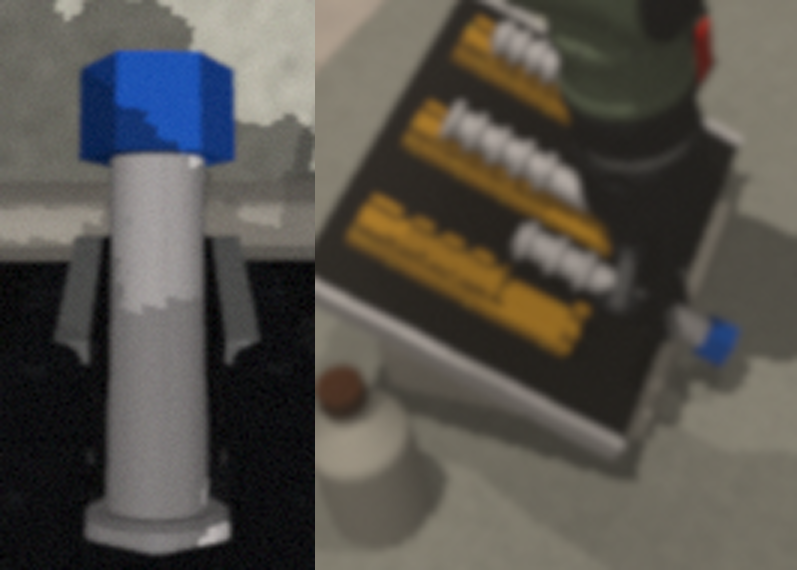

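```bash
python3 -m handwheel '[[0,0,-10,0,0.1],[0,0,-20,0,0.1],[0,0,-22,0,0.1],[0,0,-16,0,0.1],[0,0,-6,0,0.1],[0,0,0,0,0.1]]'; python3 gp.py 602.7 103.2 140 190.3 5
```

```text
time: 34.85
position: [574.7, 57.9, 207.2]
eef_rot: [0.275, -3.113, 0.001]
ft_force: [0.1, -0.2, -2.7]
grip_width: 0.205
grip pt [573.7  57.7 142.2] zax [-0.016 -0.002 -1.   ] F [ 0.1 -0.2 -2.7] w 0.205
pos [574.7  57.9 207.2] psi -169.9 tilt 0.94 dpsi 0.2 j6 -0.6 t 34.85
[-7.3, 7.9, 0.3, -0.0007]
[-7.3, 7.9, 0.3, -0.0007]
[-7.3, 7.9, 0.3, -0.0007]
[-7.3, 7.9, 0.3, -0.0007]
[-7.3, 7.9, 0.3, -0.0007]
```

```bash
python3 -m handwheel '[[-6,7,0,0,0.1],[-7.5,8,0,0,0.1],[-7.5,8,0,0,0.1],[-6.5,7,0,0,0.1],[-3,4,0,0,0.1],[0,0,0,0,0.1]]'; python3 gp.py 602.7 103.2 130.7 190.3 2
```

```text
time: 35.35
position: [601.1, 101.8, 204.0]
eef_rot: [0.276, -3.112, -0.001]
ft_force: [-0.3, -0.2, -2.7]
grip_width: 0.199
grip pt [599.9 101.7 139. ] zax [-0.018 -0.001 -1.   ] F [-0.3 -0.2 -2.7] w 0.199
pos [601.1 101.8 204. ] psi -169.85 tilt 1.01 dpsi 0.2 j6 -0.6 t 35.35
[-1.6, 0.5, 4.1, -0.0013]
[-1.6, 0.5, 4.1, -0.0013]
```

```bash
python3 -m handwheel '[[-2.3,0.3,4.2,0,0.1],[-2.3,0.3,4.5,0,0.1],[-2.3,0.2,4.5,0,0.1],[-1.8,0,3.5,0,0.1],[0,0,0,0,0.1]]'; python3 gp.py 608.9 104.3 119.9 190.3 1;python3 snap.py a7 scene side wrist
python3 - <<'E'
import cv2,numpy as np
im=cv2.imread("pics/a7wr.png");b=cv2.imread("pics/a7sc.png")
cv2.imwrite("pics/a7z.png",np.hstack([cv2.resize(im[165:355,270:375],None,fx=3,fy=3,interpolation=2),cv2.resize(b[265:345,295:365],(482,570),interpolation=2)]))
E
```

```text
time: 35.77
position: [608.8, 104.7, 183.1]
eef_rot: [0.277, -3.107, 0.0]
ft_force: [1.1, 1.1, -2.1]
grip_width: 0.197
grip pt [607.4 104.5 118.1] zax [-0.022 -0.002 -1.   ] F [ 1.1  1.1 -2.1] w 0.197
pos [608.8 104.7 183.1] psi -169.8 tilt 1.25 dpsi 0.1 j6 -0.6 t 35.77
[-1.4, -0.5, -1.8, -0.0018]
```

View pics/a7z.png

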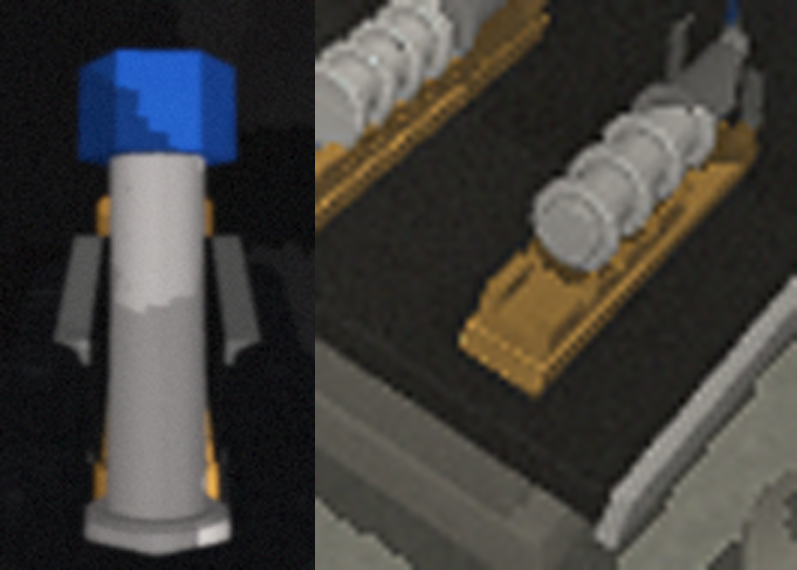

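```bash
python3 -m handwheel '[[-1.6,-0.2,1.4,0,0.1],[-1.6,-0.2,1.4,0,0.1],[-1.4,0,1.4,0,0.1],[0,0,0,0,0.1]]'
cat > sf.py <<'E'
import sys
from seat import *
k=sys.argv[1]; s=readout.state(); Rm=R.from_rotvec(s['eef_rot']).as_matrix(); g=s['position']+65*Rm[:,2]; q=g-SEAT[k]-[0,0,.5]
print("seat frame x,y,z",(q@X).round(1),(q@Y).round(1),(q@Z).round(1),"F",np.round(s['ft_force'],1),"t",round(s['time'],2),"w",round(float(s['grip_width']),3))
E
python3 sf.py c
```

```text
time: 36.25
position: [614.3, 104.6, 180.7]
eef_rot: [0.276, -3.111, 0.0]
ft_force: [0.0, -0.5, -1.9]
grip_width: 0.197
seat frame x,y,z 0.3 -0.5 6.8 F [ 0.  -0.5 -1.9] t 36.25 w 0.197
```

```bash
python3 -m handwheel '[[0,0.2,1.7,0,0.1],[0,0.2,1.7,0,0.1],[0,0,0,0,0.1]]'; python3 sf.py c
```

```text
time: 36.5
position: [614.5, 105.1, 177.4]
eef_rot: [0.276, -3.111, 0.0]
ft_force: [-0.4, 0.5, -1.5]
grip_width: 0.198
seat frame x,y,z -1.1 -0.1 3.8 F [-0.4  0.5 -1.5] t 36.5 w 0.198
```

```bash
python3 -m handwheel '[[-0.4,0,1.1,0,0.1],[-0.4,0,1.1,0,0.1],[0,0,0,0,0.1]]'; python3 sf.py c;python3 -m handwheel '[[-0.4,0,0.9,0,0.1],[-0.3,0,0.7,0,0.1],[0,0,0,0,0.1]]'; python3 sf.py c; python3 snap.py a8 scene;  python3 - <<'E'
from seat import *
k="c";c=vision.get_calibration("scene"); im=cv2.imread("pics/a8sc.png")
ctr=proj(c,SEAT[k]+X*85); x0,y0=int(ctr[0])-20,int(ctr[1])-20; F=14
z=cv2.resize(im[y0:y0+40,x0:x0+40],None,fx=F,fy=F,interpolation=2)
P=lambda p:(lambda q:(int((q[0]-x0+.5)*F),int((q[1]-y0+.5)*F)))(proj(c,p))
for zn,col in((0,(0,0,255)),(5,(0,255,0))):
    for xr,r in((102,9),(97.5,13)):
        cv2.polylines(z,[np.array([P(SEAT[k]+X*xr+Z*zn+r*(np.cos(t)*Y+np.sin(t)*Z)) for t in np.linspace(0,6.283,40)])],True,col,1)
cv2.imwrite("pics/a8z.png",z)
E
```

```text
time: 36.75
position: [615.3, 105.5, 175.5]
eef_rot: [0.277, -3.112, -0.0]
ft_force: [-0.6, -0.4, -0.2]
grip_width: 0.2
seat frame x,y,z -1.3 0.2 1.6 F [-0.6 -0.4 -0.2] t 36.75 w 0.2
time: 37.0
position: [615.7, 105.6, 174.4]
eef_rot: [0.277, -3.111, 0.0]
ft_force: [-1.4, 0.8, 1.3]
grip_width: 0.2
seat frame x,y,z -1.5 0.1 0.6 F [-1.4  0.8  1.3] t 37.0 w 0.2
```

View pics/a8z.png

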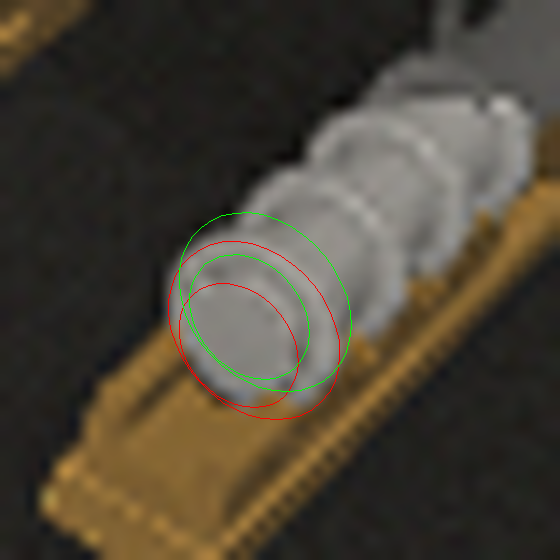

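```bash
python3 -m handwheel '[[-0.2,0,0.8,0,0.1],[0,0,0.4,0,0.1],[0,0,0,0,0.1]]'; python3 sf.py c
```

```text
time: 37.3
position: [615.8, 105.6, 174.3]
eef_rot: [0.277, -3.112, 0.0]
ft_force: [-1.6, -0.9, 0.6]
grip_width: 0.2
seat frame x,y,z -1.5 0.1 0.4 F [-1.6 -0.9  0.6] t 37.3 w 0.2
```

Seated at z 0.4 mm and no longer sinking. Release and check.

```bash
python3 -m handwheel '[[0,0,0,0,0.25],[0,0,0,0,0.3],[0,0,0,0,0.4],[0,0,0,0,0.45]]';python3 sf.py c
python3 -m handwheel '[[0,0,-10,0,0.45],[0,0,-25,0,0.45],[0,0,-35,0,0.45],[-10,0,-30,0,0.45],[-20,-3,-20,0,0.45],[-25,-8,-8,0,0.45],[-15,-8,0,0,0.45],[0,0,0,0,0.45]]'; python3 snap.py z1 wrist scene side;python3 - <<'E'
from seat import *
import pickle
a=pickle.load(open("z1wr.pkl","rb"));im=cv2.imread("pics/z1wr.png")
F=4;x0,y0,x1,y1=215,125,405,255
z=cv2.resize(im[y0:y1,x0:x1],None,fx=F,fy=F,interpolation=2)
g=lambda p:(int(round((p[0]-x0+.5)*F-.5)),int(round((p[1]-y0+.5)*F-.5)))
for k,n,pt in(("f",6,12),("m",5,16),("c",4,20)):
  for i in range(n):
    for s in(-1,1):
        for zn,col in((0,(0,0,255)),):
            cv2.circle(z,g(proj(a,SEAT[k]+X*(36+pt*i)+Y*13*s+Z*zn)),2,col,-1)
cv2.imwrite("pics/z1q.png",z)
A=[]
c=vision.get_calibration("scene"); im=cv2.imread("pics/z1sc.png")
for k,xs in(("f",(102,9)),("m",(101.5,13)),("c",(97.5,13))):
    ctr=proj(c,SEAT[k]+X*90); x0,y0=int(ctr[0])-13,int(ctr[1])-13; F=10
    w=cv2.resize(im[y0:y0+26,x0:x0+26],None,fx=F,fy=F,interpolation=2)
    P=lambda p:(lambda q:(int((q[0]-x0+.5)*F),int((q[1]-y0+.5)*F)))(proj(c,p))
    for zn,col in((0,(0,0,255)),(5,(0,255,0))):
        cv2.polylines(w,[np.array([P(SEAT[k]+X*xs[0]+Z*zn+xs[1]*(np.cos(t)*Y+np.sin(t)*Z)) for t in np.linspace(0,6.283,40)])],True,col,1)
    A.append(w)
cv2.imwrite("pics/z1r.png",np.hstack(A))
E
```

```text
time: 37.63
position: [617.2, 105.6, 174.1]
eef_rot: [0.277, -3.115, 0.0]
ft_force: [0.4, 0.1, 0.3]
grip_width: 0.454
seat frame x,y,z -0.2 -0.2 -0.6 F [0.4 0.1 0.3] t 37.63 w 0.454
time: 38.3
position: [692.2, 99.6, 311.4]
eef_rot: [0.278, -3.115, 0.001]
ft_force: [-1.0, 0.6, -1.0]
grip_width: 0.448
```

View pics/z1q.png

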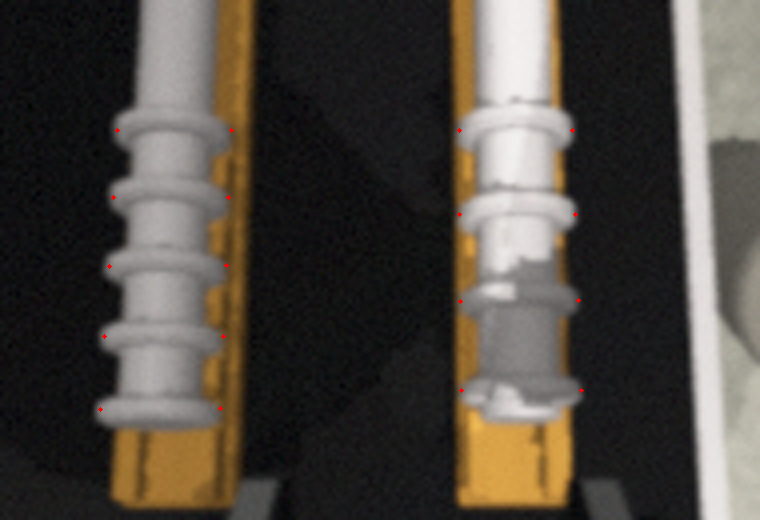

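View pics/z1r.png

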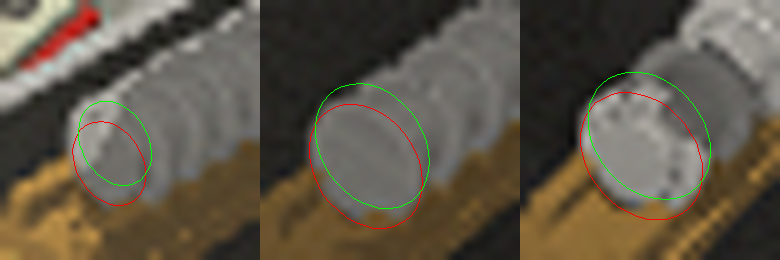

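View pics/z1sc.png

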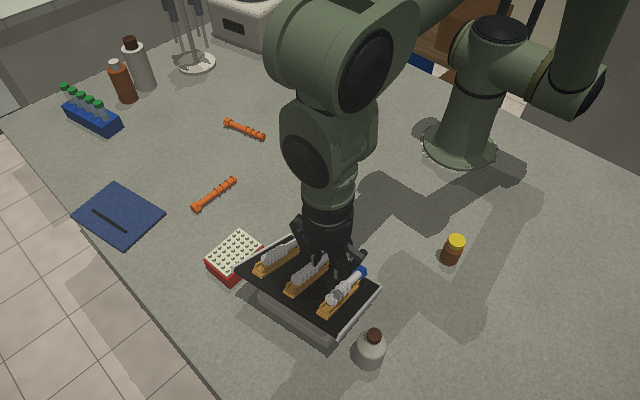

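```bash
python3 -m handwheel '[[0,-30,0,0,0.45],[0,-40,0,0,0.45],[0,-40,0,0,0.45],[0,-20,0,0,0.45],[0,0,0,0,0.45],[0,0,0,0,0.45]]'; python3 snap.py z2 wrist;python3 - <<'E'
from seat import *
import pickle
a=pickle.load(open("z2wr.pkl","rb"));im=cv2.imread("pics/z2wr.png")
q=proj(a,SEAT["f"]+X*66+Y*20)
F=5;x0,y0=int(q[0])-70,int(q[1])-65
z=cv2.resize(im[y0:y0+115,x0:x0+140],None,fx=F,fy=F,interpolation=2)
g=lambda p:(int(round((p[0]-x0+.5)*F-.5)),int(round((p[1]-y0+.5)*F-.5)))
for k,n,pt in(("f",6,12),("m",5,16)):
  for i in range(n):
    for s in(-1,1):
        for zn,col in((0,(0,0,255)),(5,(0,255,0))):
            cv2.circle(z,g(proj(a,SEAT[k]+X*(36+pt*i)+Y*13*s+Z*zn)),2,col,-1)
cv2.imwrite("pics/z2q.png",z)
E
```

```text
time: 38.95
position: [705.4, -26.6, 306.5]
eef_rot: [0.29, -3.098, -0.007]
ft_force: [-0.2, -0.2, -0.0]
grip_width: 0.449
```

View pics/z2q.png

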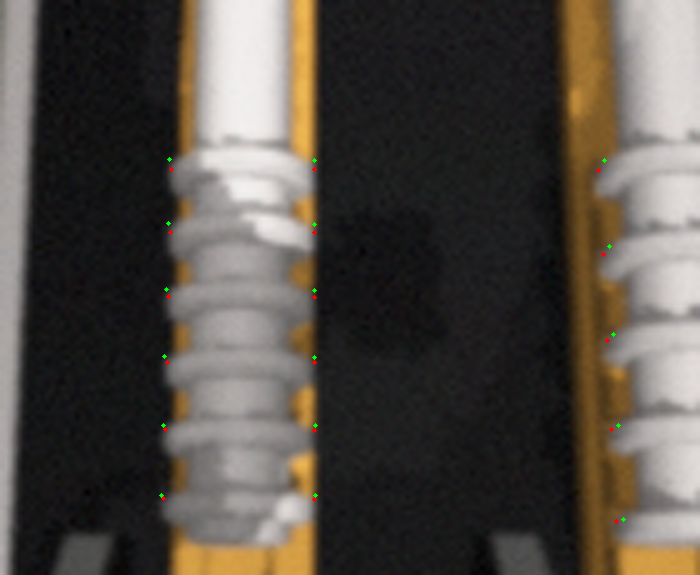

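Run:
```python
from seat import *
import pickle
a=pickle.load(open("z1wr.pkl","rb"));im=cv2.imread("pics/z1wr.png")
q=proj(a,SEAT["f"]+X*66)
F=5;x0,y0=int(q[0])-60,int(q[1])-65
z=cv2.resize(im[y0:y0+115,x0:x0+150],None,fx=F,fy=F,interpolation=2)
g=lambda p:(int(round((p[0]-x0+.5)*F-.5)),int(round((p[1]-y0+.5)*F-.5)))
for k,n,pt in(("f",6,12),("m",5,16)):
  for i in range(n):
    for s in(-1,1):
        for zn,col in((0,(0,0,255)),(5,(0,255,0))):
            cv2.circle(z,g(proj(a,SEAT[k]+X*(36+pt*i)+Y*13*s+Z*zn)),2,col,-1)
cv2.imwrite("pics/z1f.png",z)
```

```text
(no output)
```

View pics/z1f.png

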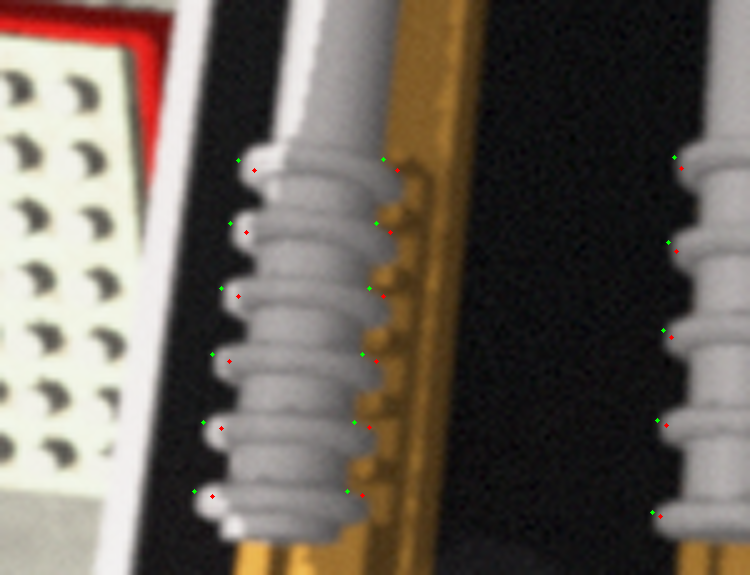

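```bash
python3 -m handwheel '[[10,-5,-10,0,0.45],[25,-15,-15,0,0.45],[35,-20,-10,0,0.45],[35,-20,0,0,0.45],[35,-20,0,0,0.45],[35,-20,0,0,0.45],[25,-10,0,0,0.45],[0,0,0,0,0.45]]'; python3 snap.py z3 scene side wrist
python3 - <<'E'
from seat import *
A=[]
for n,f in(("scene","z3sc"),("side","z3si")):
    c=vision.get_calibration(n); im=cv2.imread(f"pics/{f}.png")
    ctr=proj(c,SEAT["m"]+X*30); x0,y0=int(ctr[0])-65,int(ctr[1])-65
    A.append(cv2.resize(im[y0:y0+130,x0:x0+130],(400,400),interpolation=2))
    o=cv2.imread(f"pics/{n}0.png")
    for nm,lo,hi in(("yellow",(20,150,120),(35,255,255)),("green",(40,120,50),(80,255,255)),("red",(0,180,80),(4,255,255))):
        for i in(o,im): print(n,nm,[(x[0],x[1][4]) for x in blobs(i,lo,hi,40)[0]])
cv2.imwrite("pics/z3q.png",np.hstack(A))
E
```

```text
time: 39.67
position: [518.6, -165.1, 350.9]
eef_rot: [0.323, -3.092, -0.006]
ft_force: [-0.8, -0.0, -0.6]
grip_width: 0.445
scene yellow [([456.7, 239.6], 191)]
scene yellow [([456.7, 239.7], 192)]
scene green [([75.0, 91.4], 189), ([96.4, 102.3], 45), ([341.2, 150.2], 160)]
scene green [([71.0, 89.3], 138), ([88.0, 97.5], 41), ([96.1, 102.0], 43), ([341.4, 149.7], 98)]
scene red [([219.0, 271.0], 54)]
scene red [([218.0, 270.7], 51)]
side yellow [([331.1, 325.4], 266)]
side yellow [([331.0, 325.4], 270)]
side green [([357.2, 51.5], 99), ([395.1, 204.3], 176)]
side green [([357.3, 51.7], 106), ([395.0, 204.3], 141)]
side red []
side red []
```

View pics/z3q.png

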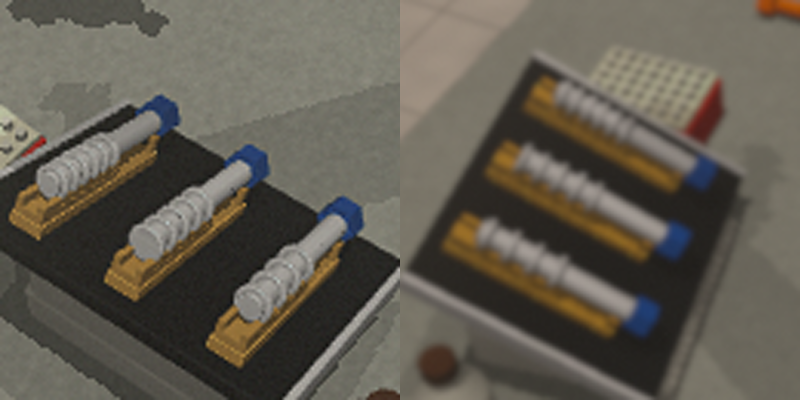

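View pics/z3sc.png

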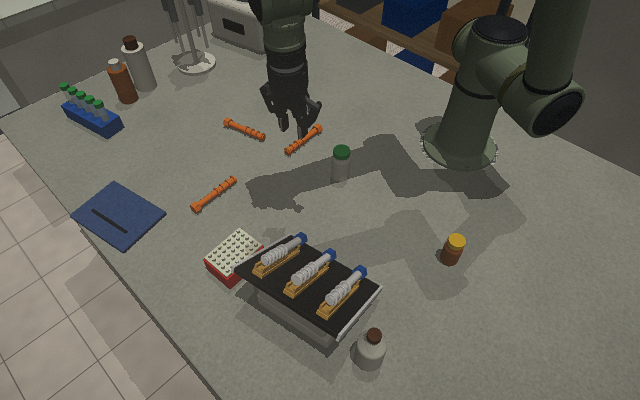

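```bash
python3 -m handwheel '[[0,0,0,0,0.45],[0,0,0,0,0.45]]'; python3 -c "
from station import order; print(order.job_done())"
```

```text
time: 39.98
position: [524.3, -161.3, 350.9]
eef_rot: [0.334, -3.095, -0.007]
ft_force: [0.2, -0.6, 0.4]
grip_width: 0.453
the job is handed in; nothing more can be done
None
```

All three screws lie head downhill in their matching gauge plates (fine at −y, medium in the middle, coarse at +y). All are released, and I handed the job in at 40.0 s with the gripper well clear. I tilted each screw to the slope by pressing its tip lightly on the bare deck between the plates, then lowered it along the slope normal.

**Final checks:**
- **Seating:** in the last wrist, scene and side views, the ridges and tips match the seated positions. They sit about 0 to 1.5 mm off along the slope, and not where a screw riding 5 mm high would appear.
- **Fine screw:** its view from the side read about 1 mm high. I put that down to my seat height, which I had set 0.8 mm low.
- **Bystanders:** the vial, jar and tip box show the same pixel positions as at the start, to within about 1 px. I only checked the bottle by eye, and it stands where it was.

**What went wrong:** the medium screw slid about 3 mm in the grip and first rode high on the teeth. I lifted it, moved it about 3 mm downhill and lowered it again. The second of two extra pushes to level it reached about 27 N on the wrist for one reading, harder than I wanted. I backed off at once, and afterwards it read as seated.

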